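# Weigh out a bundle of offcuts on the spring scale

## Robot

A 6-joint arm with a two-finger parallel gripper is mounted at the origin on the work surface. World frame = base frame: x ahead of the robot, y to its left, z up, the work surface at z = 0. Lengths are in m, angles in rad, forces in N, time in s.
With the tool pointing down it reaches from about 0.35 to 0.775 m from the base axis. Payload 7.3 kg.
Tool frame: the origin (TCP) lies midway between the tips of the shut fingers; the grasp point (between the pads) lies 19 mm behind it (robot.tcp_to_grasp is the distance from the TCP to the grasp point, in m); z points along the fingers, y is the line along which they close (so a half turn about z gives the same grasp; the last joint's range is limited). The gripper opens to 92 mm and grips with 3 to 60 N. Pads are 19 mm wide; open, the fingers measure 130 mm over their backs; the gripper's body (75 mm by 190 mm) begins 47 mm behind the grasp point.
Start: joints at [-1.37, 0.342, 1.524, -0, 1.275, -0.146], TCP at [0.178, -0.494, 0.227] pointing down, gripper open.
Joint ranges: [-2.53, 2.53], [-0.77, 2.02], [0.04, 2.7], [-1, 4.14], [0.28, 2.66], [-3.11, 3.11]. Speed limits (rad/s): [2.57, 2.57, 3.14, 3.14, 3.14, 3.14].

## Interface

Orientations are given as [roll, pitch, yaw] about the fixed x, y, z axes, in that order (R = Rz(yaw) Ry(pitch) Rx(roll)).
In Python, from cell import readout, cams, ticket, robot gives the robot as it stands. The module is installed in compiled form; this text tells all that it offers.
- The arm moves only by the tool jog_arm, never from a script. Its argument "plan" is a list of rows, each a list of 5 numbers: the shift along the world's x, y, z each as a share of 0.08 m, from -1 to 1, then the turn about the world's z as a share of 90 degrees, from -1 to 1, then the opening, from -1 (shut) to 1 (fully open). A call has 1 to 12 rows; each row is the pose to reach, as a shift and turn from the pose commanded when the call began; what a row does not reach only later rows make up. A row lasts 1/10 s, in which the tool goes at most 50 mm and 8.59 degrees, less where a joint would pass 70% of its speed; a pose out of reach is approached as far as the arm can. A call with a number of a shift or a turn outside -1 to 1 is refused whole. A call with a gripper value outside its range is refused whole. The fingers move at their own pace and stop on an object; "squeeze" is the grip in N (left out, the last holds). Time passes only in rows, so rows that repeat a pose let the fingers close. It gives the time, the measured TCP pose, the force, the opening and the grip force at its end, in the units of the state.
- readout.observe(): the state, without advancing time (a new reading comes with each control period).
- cams.read_camera(name): name is "scene" or "top" or "wrist"; returns the picture (400x640x3 uint8, blue, green, red); there is no depth.
- cams.calibration(name): a dict with "K" (3x3 intrinsics, pixels), "world_from_camera" (4x4, takes a point from camera to world coordinates). Camera axes: x right, y down, z forward; pixel columns grow to the right and rows downward; lengths in m; the calibration is good to about 2 mm. A picture is of the moment at which its call begins: read the wrist's pose just before it. calibration takes no time and is no camera call; for the wrist camera it gives the pose at the moment of the call.
- ticket.hand_in(): hands the job in; it is judged then, once.
The state is a dict: "time": time; "qpos": joint angles; "qvel": joint speeds; "joint_efforts": joint torques, N m; "tool_pos": TCP position; "tool_rot": TCP orientation; "contact_force": force on the tool from outside, world axes, zero at the start; "torque": the same for the moment, N m; "opening": finger opening in m; "grip_force": force on a finger pad.
Only numpy, scipy, OpenCV 4.12 (cv2) and the standard library are available. Lean on these libraries where they do the work, as an engineer would, in place of code of your own. Each camera call takes 0.05 s, during which the arm holds its last target. There are 200 camera calls.

## Task

Make up a 700 g bundle of offcuts on the spring scale: first, with the pan still empty, pull its support arm right out until the orange lock button pops up, then lay offcuts side by side or in layers, level and lengthwise across pan and arm, adding or taking off pieces until the needle rests in the green band. Put every offcut that is left over into the lime-green crate. Leave the bundle on the scale and the other things on the bench where they are.

Things in the scene. Friction and masses are not known exactly. Their poses are not given: they have to be found in the camera images.
- support (a joint): pull-out of the scale's telescoping support arm, m: 0 to 0.020 at the start, 0.070 at its stop. A flat U of aluminium, two square tubes in dark steel sleeves under the pan joined by a cross bar (bar). It slides level along -y of tray, away from the pan, friction about 2 N, and cannot go back once the lock button has popped up, in the last 1.5 mm of travel.
- lock_button (a joint): orange spring button, 10 mm across, on the arm tube at the +x side of the tray: under 0.001 m while hidden in the sleeve, 0.008 m when popped up through the round black hole in the sleeve's top, just outside the pan's edge. It pops up by itself when the arm reaches full length.
- bar (a point): centre of the top face of the arm's cross bar (black rubber grip in its middle), axes parallel to tray. The bar is 170 mm long (x), 18 mm wide (y), 14 mm high, its top flush with the pan's surface; at least 31 mm of free space between it and the pan. Gripped from above, fingers closing along y.
- tray (a point): middle of the scale's tray, in the plane of the pan's surface; z up, x across (dial at +x), the arm pulls out to -y. Steel pan: x -100 to 100, y 15 to 120 mm; rims 10 mm high at y 120, 6 mm at x +-100. Cross bar with the arm out: x -85 to 85, y -104 to -86 mm. An offcut along y with its centre at y = 0 rests on both. 140 mm above the bench when empty; it sinks with the pan.
- pan (a joint): how far the sprung pan has sunk, m: 0 empty, 0.005 per 100 g, stop at 0.060; settles in about 1 s. The red needle on the white tilted dial (+x side) shows the same: 0 at the top, clockwise, a black tick each 100 g (0.4 rad). Green band, around 700 g: 0.0315 m (630 g) to 0.0385 m (770 g).
- crate: open lime-green plastic crate, loose, 300 mm long (its x) by 200 mm wide (y) by 80 mm high, walls and floor 5 mm; origin at the centre of its underside.
- wide1: wide dark hardwood offcut, 200 mm long (its x) by 50 mm (y) by 30 mm (z), origin at its centre, about 200 g (give or take 12 %); always there
- wide2: wide dark hardwood offcut, 200 mm long (its x) by 50 mm (y) by 30 mm (z), origin at its centre, about 200 g (give or take 12 %); always there
- wide3: wide dark hardwood offcut, 200 mm long (its x) by 50 mm (y) by 30 mm (z), origin at its centre, about 200 g (give or take 12 %); None if absent from this start
- narrow1: narrow pale hardwood offcut, 200 mm long (its x) by 34 mm (y) by 30 mm (z), origin at its centre, about 115 g (give or take 12 %); always there
- narrow2: narrow pale hardwood offcut, 200 mm long (its x) by 34 mm (y) by 30 mm (z), origin at its centre, about 115 g (give or take 12 %); None if absent from this start
- narrow3: narrow pale hardwood offcut, 200 mm long (its x) by 34 mm (y) by 30 mm (z), origin at its centre, about 115 g (give or take 12 %); None if absent from this start; it starts lying on top of wide1
- narrow4: narrow pale hardwood offcut, 200 mm long (its x) by 34 mm (y) by 30 mm (z), origin at its centre, about 115 g (give or take 12 %); None if absent from this start; it starts lying on top of wide2
- narrow5: narrow pale hardwood offcut, 200 mm long (its x) by 34 mm (y) by 30 mm (z), origin at its centre, about 115 g (give or take 12 %); None if absent from this start; it starts lying on top of narrow1
- wax_tin: bystander: round yellow wax tin, 76 mm across, 36 mm high, among the offcuts; origin under its centre
- glue: bystander: white glue bottle with red cap, 60 mm across, 160 mm high; origin under its centre
- plane: bystander: block plane, 160 mm (x) by 50 mm, 50 mm high; origin under its centre
- mallet: bystander: wooden mallet lying down, 230 mm long (handle to its -x), head 110 mm wide and 60 mm high; origin under the joint of head and handle
- tape: bystander: roll of tape lying flat, 100 mm across, 30 mm high; origin under its centre
- brush: bystander: small brush lying flat along its x, about 200 mm long; origin under its middle
Not all that is in view belongs to the job. Leave any purple, turquoise or yellow look-alike of the narrow1 alone.

How it is judged:
By the outcome, as a careful person would: the job done as asked, in the order asked, and still so for the second after the job is handed in, with the robot touching nothing.
Of wide3, narrow2, narrow3, narrow4, narrow5 only 3 to 5 are there at a start; the rules pass over those that are not, and their reading is None.
At some moment in a run one of crate, wide3, narrow2 may be knocked a few centimetres aside while the robot is not near it.
Once in a run the grip may slacken for a moment while it holds something.
It also fails if it takes over 210 s, if anything falls off the work surface, if the arm or the gripper's body presses on something with over 40 N, if the wrist force passes 120 N, or if a joint passes its speed limit or range.

## Working session

There is one attempt and no reset: what is moved stays moved. The work goes in short steps, Python scripts to look and compute and a tool call to move; the robot and the scene stay as the last step left them, time stands still between calls to the robot, and variables do not carry over. Pictures are saved under pics/ and viewed, at most 14 in all, crops included, and the job is handed in when it is done.

Besides the shell and the picture viewer there is one more tool, called as name([rows], argument=value, ...), one row to a line, values as JSON. jog_arm: Moves the arm, as the interface text tells. Shift numbers are shares of 0.08 m and turn numbers shares of 90 degrees, none past 1 either way. Its arguments: {"type":"object","properties":{"plan":{"type":"array"},"squeeze":{"type":"number"}},"required":["plan"]}

```bash
mkdir -p pics; cat > h.py <<'E'
import numpy as np, cv2
from cell import readout, cams, ticket, robot
def cal(n):
    c=cams.calibration(n); return np.array(c["K"]),np.array(c["world_from_camera"])
def ray(n,uv,c=None):
    K,T=c or cal(n); d=T[:3,:3]@np.linalg.solve(K,[uv[0],uv[1],1.]); return T[:3,3],d
def onz(n,uv,z,c=None):
    o,d=ray(n,uv,c); return o+d*(z-o[2])/d[2]
def tri(r1,r2):
    (o1,d1),(o2,d2)=r1,r2
    A=np.stack([d1,-d2],1); s=np.linalg.lstsq(A,o2-o1,rcond=None)[0]
    p,q=o1+s[0]*d1,o2+s[1]*d2; return (p+q)/2,np.linalg.norm(p-q)
def proj(n,p,c=None):
    K,T=c or cal(n); q=K@(T[:3,:3].T@(np.array(p)-T[:3,3])); return q[:2]/q[2]
E
python3 - <<'E'
from h import *
np.set_printoptions(precision=3,suppress=True)
for n in("scene","top","wrist"):
    cv2.imwrite(f"pics/{n}0.png",cams.read_camera(n)); K,T=cal(n); print(n,K,T)
print(readout.observe())
E
```

```text
scene [[496.748   0.    320.619]
 [  0.    496.748 200.887]
 [  0.      0.      1.   ]] [[-0.028  0.794 -0.607  1.403]
 [ 1.     0.02  -0.02   0.078]
 [-0.004 -0.607 -0.794  1.299]
 [ 0.     0.     0.     1.   ]]
top [[412.704   0.    320.772]
 [  0.    412.704 201.226]
 [  0.      0.      1.   ]] [[ 0.023 -0.989  0.148  0.322]
 [-1.    -0.024 -0.005  0.045]
 [ 0.008 -0.148 -0.989  1.394]
 [ 0.     0.     0.     1.   ]]
wrist [[315.218   0.    321.569]
 [  0.    315.218 202.404]
 [  0.      0.      1.   ]] [[ 0.34  -0.896 -0.286  0.255]
 [-0.94  -0.325 -0.102 -0.465]
 [-0.002  0.304 -0.953  0.384]
 [ 0.     0.     0.     1.   ]]
{'time': 0.15, 'qpos': array([-1.37 ,  0.343,  1.525, -0.   ,  1.275, -0.146]), 'qvel': array([-0.001, -0.002, -0.004,  0.001,  0.001,  0.001]), 'joint_efforts': array([  0.   , -43.147, -24.435,   0.072,   0.054,  -0.   ]), 'tool_pos': array([ 0.178, -0.493,  0.226]), 'tool_rot': array([-3.14 , -0.   ,  0.347]), 'contact_force': array([ 0.786,  0.635, -0.466]), 'torque': array([ 0.016, -0.002,  0.019]), 'grip_force': 0.0, 'opening': 0.09197690473679741}
```

View pics/scene0.png

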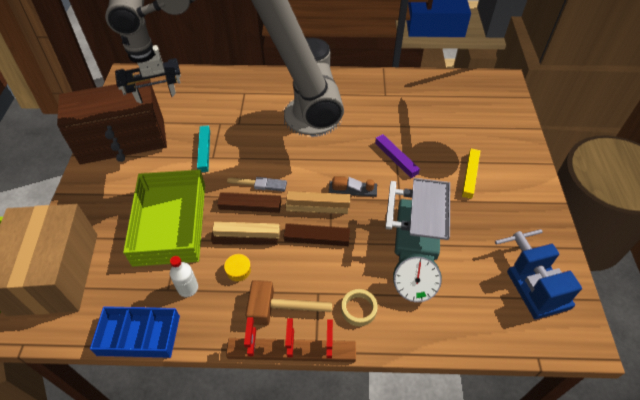

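View pics/top0.png

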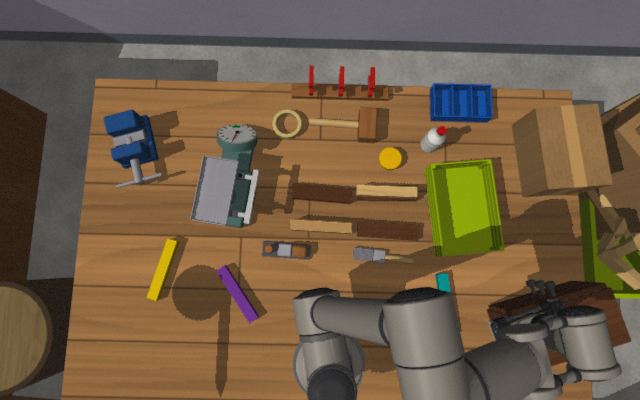

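The scene shows four piles. In scene pixels they are dark (250,202), pale (318,203), pale (246,232) and dark (317,234). The crate is at (165,217), with the scale pan at (430,208) and the bar at (392,205). Look-alikes to leave alone are turquoise (204,148), purple (397,155) and yellow (472,173). Next is a close crop of the piles and the scale.

```bash
python3 - <<'E'
import cv2,numpy as np
s=cv2.imread("pics/scene0.png");t=cv2.imread("pics/top0.png")
a=cv2.resize(s[170:310,205:465],(780,420),interpolation=cv2.INTER_CUBIC)
cv2.imwrite("pics/c1.png",a)
b=cv2.resize(t[115:265,185:445],(780,450),interpolation=cv2.INTER_CUBIC)
cv2.imwrite("pics/c2.png",b)
E
```

```text
(no output)
```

View pics/c1.png

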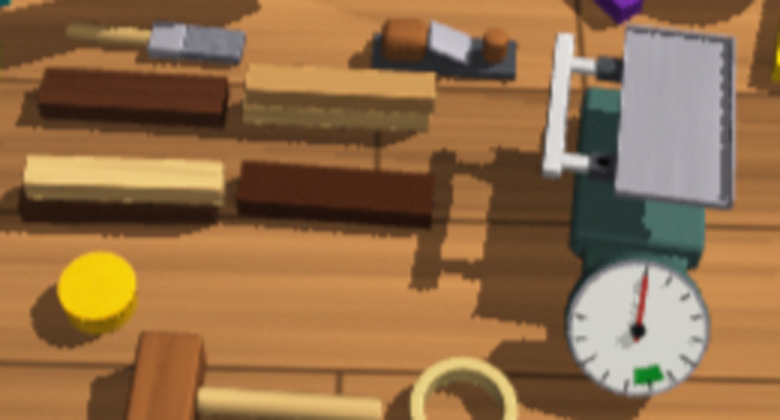

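View pics/c2.png

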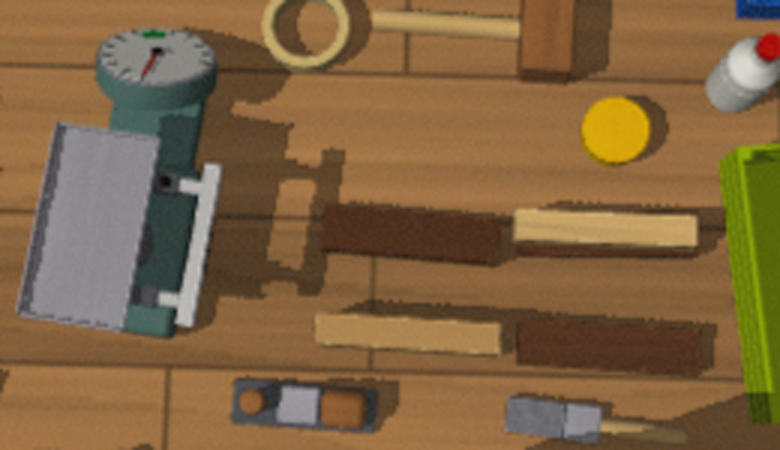

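Crop contents, in c2 pixels:
- Pale on dark at (605,228) and a bare dark piece at (412,233).
- A bare dark piece at (612,346) and a double pale stack at (408,333).

That makes 3 wide and 3 narrow. Needle is at 0 and the arm is partly out.

The pan rim corners, bar ends, dial and block faces are visible in both views, so I can triangulate.

```bash
python3 - <<'E'
from h import *
np.set_printoptions(precision=4,suppress=True)
S=lambda u,v:(205+u/3-.33,170+v/3-.33); P=lambda u,v:(185+u/3-.33,115+v/3-.33)
for n,p,s in [("pan+x+y",(57,124),(730,205)),("pan+x-y",(160,135),(617,195)),("pan-x+y",(20,312),(733,38)),("pan-x-y",(122,328),(627,30)),("bar+x",(211,165),(552,172)),("bar-x",(185,325),(565,35)),("dialc",(157,52),(638,330)),("dialtop",(157,32),(638,395)),
 ("A pale",(605,228),(123,180)),("pale2",(408,333),(340,88))]:
    print(n,*tri(ray("top",P(*p)),ray("scene",S(*s))))
top=cv2.imread("pics/top0.png");sc=cv2.imread("pics/scene0.png")
for nm,img,box in(("top",top,(285,178,430,245)),("scene",sc,(205,185,365,248))):
    h=cv2.cvtColor(img,cv2.COLOR_BGR2HSV)
    M={"dark":(img[...,2]<105)&(h[...,1]>140)&(img[...,2]>45),"pale":(img[...,2]>185)}
    for k,m in M.items():
        m=m.astype(np.uint8); w=np.zeros_like(m); x0,y0,x1,y1=box; w[y0:y1,x0:x1]=m[y0:y1,x0:x1]
        w=cv2.morphologyEx(w,cv2.MORPH_OPEN,np.ones((3,3)))
        for c in cv2.findContours(w,0,2)[0]:
            if cv2.contourArea(c)>150:
                r=cv2.minAreaRect(c); b=cv2.boxPoints(r)
                print(nm,k,np.round(r[0],1),np.round(r[1],1),round(r[2],1), onz(nm,r[0],.03)[:2],onz(nm,r[0],.06)[:2])
h=cv2.cvtColor(top,cv2.COLOR_BGR2HSV)
m=cv2.inRange(h,(30,120,60),(45,255,255)); m[:,530:]=0
c=max(cv2.findContours(m,0,2)[0],key=cv2.contourArea);r=cv2.minAreaRect(c);print("crate",r,[onz("top",p,.08)[:2] for p in cv2.boxPoints(r)],onz("top",r[0],.08))
E
```

```text
pan+x+y [0.6415 0.4046 0.1457] 0.0010114351629298243
pan+x-y [0.6329 0.2998 0.1448] 0.0027645791846028574
pan-x+y [0.4453 0.4298 0.1496] 0.0026289403423555113
pan-x-y [0.4321 0.327  0.1435] 0.0012949243175749228
bar+x [0.6039 0.2443 0.1384] 0.001869812481044165
bar-x [0.437  0.2646 0.1397] 0.001830753584462746
dialc [0.7406 0.3192 0.0856] 0.0011607853284662443
dialtop [0.7802 0.3271 0.035 ] 0.006522132091484144
A pale [ 0.5637 -0.178   0.0497] 7.831582640601236e-05
pale2 [0.4422 0.0372 0.0515] 0.0010812782351387626
top dark [387.6 229.8] [60.1 15.7] 4.1 [ 0.4359 -0.1853] [ 0.4334 -0.1802]
top dark [321.5 192.8] [60.4 15.9] 5.2 [0.5547 0.0362] [0.5496 0.0364]
top pale [387.  190.2] [58.4  8.6] 2.3 [ 0.5688 -0.1835] [ 0.5633 -0.1784]
scene dark [237.5 241.9] [65.6 12.6] 5.7 [ 0.5956 -0.2016] [ 0.6147 -0.195 ]
scene dark [319.5 234. ] [26. 89.] 90.0 [0.5607 0.0459] [0.5806 0.0466]
scene dark [276.9 205.5] [129.2  19.7] 3.4 [ 0.4552 -0.0936] [ 0.4776 -0.0895]
scene pale [246.  226.9] [66.1  9.8] 2.0 [ 0.5401 -0.1822] [ 0.5605 -0.1761]
scene pale [318.2 192.6] [62.3 15.4] 2.9 [0.3991 0.037 ] [0.4228 0.038 ]
crate ((463.7259521484375, 207.25294494628906), (94.37400817871094, 69.55784606933594), 83.04703521728516) [array([ 0.6477, -0.2946]), array([ 0.6818, -0.5222]), array([ 0.3766, -0.5468]), array([ 0.345 , -0.3267])] [ 0.5102 -0.4226  0.08  ]
```

jog_arm([
  [1,1,0.3,-0.15,-0.1],
  [1,1,0.3,-0.3,-0.1],
  [1,1,0.3,-0.3,-0.1],
  [1,1,0.3,-0.3,-0.1],
], squeeze=25)

```text
time: 0.55
tool_pos: [0.2604, -0.4118, 0.2515]
tool_rot: [3.141, -0.001, -0.126]
contact_force: [-0.5, -0.2, -0.7]
opening: 0.0643
grip_force: 0.0
```

jog_arm([
  [1,1,0,0,-0.1],
  [1,1,0,0,-0.1],
  [1,1,0,0,-0.1],
])

```text
time: 0.85
tool_pos: [0.3405, -0.3307, 0.2506]
tool_rot: [-3.14, -0.0, -0.121]
contact_force: [0.1, -1.7, 0.7]
opening: 0.0428
grip_force: 0.0
```

jog_arm([
  [1,1,0,0,-0.1],
  [1,1,0,0,-0.1],
  [1,1,0,0,-0.1],
])

```text
time: 1.15
tool_pos: [0.4205, -0.251, 0.2506]
tool_rot: [-3.141, -0.0, -0.121]
contact_force: [-0.0, 0.1, 0.6]
opening: 0.0415
grip_force: 0.0
```

jog_arm([
  [1,1,0,0,-0.1],
  [1,1,0,0,-0.1],
  [1,1,0,0,-0.1],
  [1,1,0,0,-0.1],
])

```text
time: 1.55
tool_pos: [0.499, -0.1731, 0.2502]
tool_rot: [3.141, 0.001, -0.121]
contact_force: [-0.1, -0.2, -0.2]
opening: 0.0415
grip_force: 0.0
```

jog_arm([
  [0,1,0,0,-0.1],
  [0,1,0,0,-0.1],
])

```text
time: 1.75
tool_pos: [0.4972, -0.094, 0.2504]
tool_rot: [3.142, 0.001, -0.127]
contact_force: [-0.5, -0.6, 0.4]
opening: 0.0414
grip_force: 0.0
```

jog_arm([
  [0,1,0,0,-0.1],
  [0,1,0,0,-0.1],
])

```text
time: 1.95
tool_pos: [0.4974, -0.0134, 0.2508]
tool_rot: [3.141, 0.001, -0.125]
contact_force: [-0.3, -0.2, -0.9]
opening: 0.0415
grip_force: 0.0
```

jog_arm([
  [0.1,1,0,0,-0.1],
  [0.1,1,0,0,-0.1],
  [0.1,1,0,0,-0.1],
  [0.1,1,0,0,-0.1],
  [0.1,1,0,0,-0.1],
])

```text
time: 2.45
tool_pos: [0.5063, 0.0642, 0.2507]
tool_rot: [3.141, 0.0, -0.126]
contact_force: [-0.5, -0.3, -0.1]
opening: 0.0415
grip_force: 0.0
```

```bash
python3 - <<'E'
from h import *
c=cal("wrist");np.save("pics/w1.npy",np.array(c,dtype=object),allow_pickle=True);cv2.imwrite("pics/w1.png",cams.read_camera("wrist"))
print(readout.observe()["tool_pos"],readout.observe()["qpos"])
E
```

```text
[0.50637182 0.06429213 0.25070118] [-2.35478933e-02  2.97106780e-01  1.52136397e+00 -6.57598773e-04
  1.32341127e+00  1.67418363e+00]
```

View pics/w1.png

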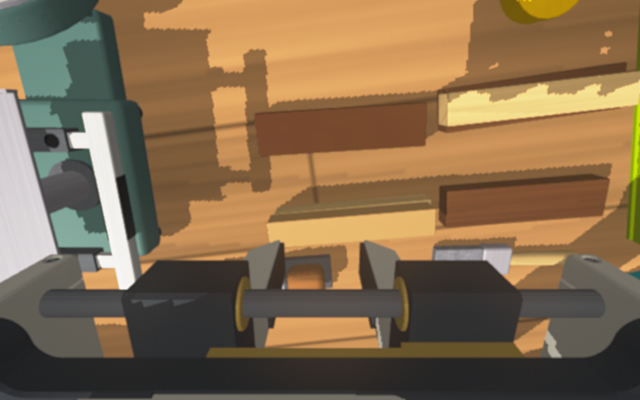

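Wrist view shows the bar from (98,115) to (128,285). The single wide pieces are at (340,128) and (525,200), the pale stack at (350,222), and pale on dark at (540,105). This matches the plan, so I'll move over the bar.

jog_arm([
  [0.1,1,0,0,-0.1],
  [0.1,1,0,0,-0.1],
])

```text
time: 2.7
tool_pos: [0.515, 0.1459, 0.2509]
tool_rot: [-3.141, -0.0, -0.128]
contact_force: [0.2, 0.2, -0.1]
opening: 0.0414
grip_force: 0.0
```

jog_arm([
  [0.1,1,0,0,-0.1],
  [0.1,1,0,0,-0.1],
])

```text
time: 2.9
tool_pos: [0.5229, 0.2272, 0.2507]
tool_rot: [-3.141, -0.0, -0.126]
contact_force: [-0.3, 0.2, -0.9]
opening: 0.0415
grip_force: 0.0
```

jog_arm([
  [0,0.375,-0.8,0,-0.1],
  [0,0.375,-0.8,0,-0.1],
  [0,0.375,-0.8,0,-0.1],
  [0,0.375,-0.8,0,-0.1],
])

```text
time: 3.3
tool_pos: [0.5231, 0.2551, 0.1873]
tool_rot: [3.141, -0.0, -0.126]
contact_force: [0.8, 0.3, 1.6]
opening: 0.0412
grip_force: 0.0
```

```bash
python3 - <<'E'
from h import *
np.set_printoptions(precision=4,suppress=True)
a=cams.read_camera("scene");b=cams.read_camera("top")
A=cv2.resize(a[160:260,360:480],(600,500),interpolation=2)
cv2.imwrite("pics/b1.png",A)
print(readout.observe()["tool_pos"],readout.observe()["qpos"])
E
```

```text
[0.5237 0.2552 0.1885] [ 0.3221  0.4765  1.4217 -0.0004  1.2405  2.0191]
```

View pics/b1.png

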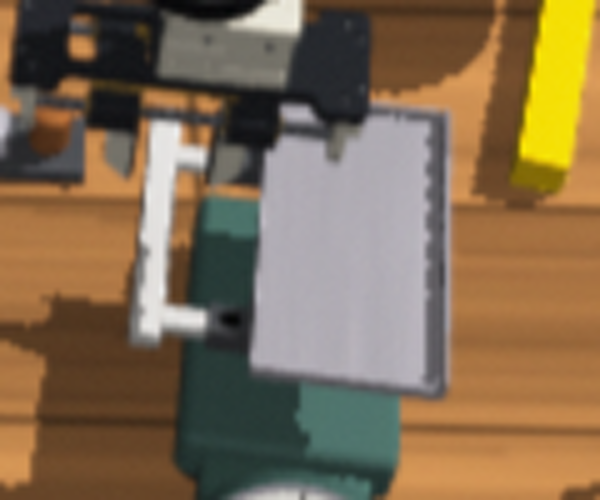

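The fingers straddle the bar (tips near (118,170) and (222,185), bar between them). I'll lower slowly, then close.

jog_arm([
  [0,0,-0.4,0,-0.1],
  [0,0,-0.83,0,-0.1],
  [0,0,-0.83,0,-0.1],
  [0,0,-0.83,0,-1],
  [0,0,-0.83,0,-1],
  [0,0,-0.83,0,-1],
  [0,0,-0.83,0,-1],
  [0,0,-0.83,0,-1],
])

```text
time: 4.2
tool_pos: [0.5237, 0.2558, 0.1214]
tool_rot: [-3.141, -0.003, -0.125]
contact_force: [3.9, -4.3, 0.1]
opening: 0.0182
grip_force: 25.0
```

jog_arm([
  [-0.02,-0.15,0,0,-1],
  [-0.04,-0.3,0,0,-1],
  [-0.06,-0.45,0,0,-1],
  [-0.075,-0.59,0,0,-1],
  [-0.075,-0.59,0,0,-1],
])

```text
time: 4.7
tool_pos: [0.5173, 0.2085, 0.1212]
tool_rot: [-3.141, -0.002, -0.125]
contact_force: [2.8, -2.6, -0.4]
opening: 0.0179
grip_force: 25.0
```

jog_arm([
  [0,-0.02,0,0,-1],
  [0,-0.04,0,0,-1],
  [0,-0.04,0,0,-1],
])

```text
time: 5.0
tool_pos: [0.517, 0.2065, 0.1206]
tool_rot: [-3.141, -0.001, -0.124]
contact_force: [3.6, 3.3, 0.1]
opening: 0.018
grip_force: 25.0
```

jog_arm([
  [0,-0.02,0,0,-1],
  [0,-0.04,0,0,-1],
  [0,-0.04,0,0,-1],
])

```text
time: 5.3
tool_pos: [0.5165, 0.2028, 0.1203]
tool_rot: [-3.141, -0.0, -0.124]
contact_force: [3.0, 2.6, 1.0]
opening: 0.0176
grip_force: 25.0
```

```bash
python3 - <<'E'
from h import *
a=cams.read_camera("scene");b=cams.read_camera("top")
A=cv2.resize(a[170:260,360:480],(600,450),interpolation=2);B=cv2.resize(b[130:230,180:270],(405,450),interpolation=2)
for n,i in(("s",a),("t",b)):
    h=cv2.cvtColor(i,cv2.COLOR_BGR2HSV); m=cv2.inRange(h,(5,200,150),(15,255,255)); y,x=np.nonzero(m); k=(x<480)&(x>380) if n=="s" else (x<270)&(x>180); print(n,list(zip(x[k],y[k]))[:12])
cv2.imwrite("pics/b2.png",np.hstack([A[:, :395],B]))
E
```

```text
s [(np.int64(405), np.int64(222)), (np.int64(406), np.int64(222)), (np.int64(404), np.int64(223)), (np.int64(405), np.int64(223)), (np.int64(406), np.int64(223)), (np.int64(407), np.int64(223)), (np.int64(405), np.int64(224)), (np.int64(406), np.int64(224)), (np.int64(407), np.int64(224))]
t []
```

View pics/b2.png

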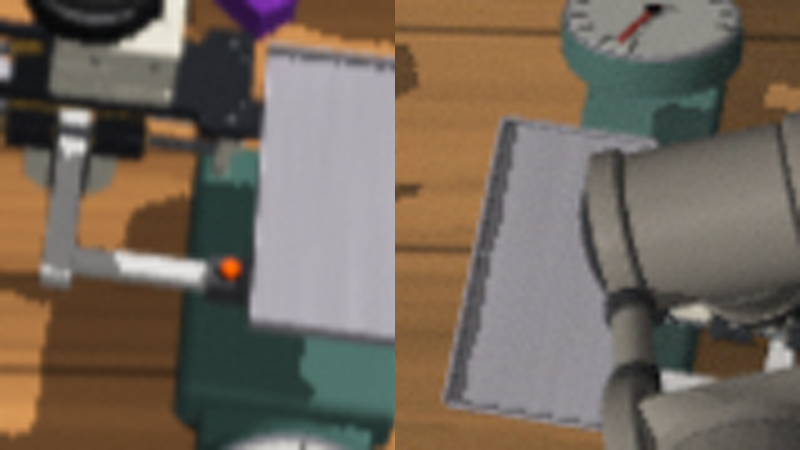

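The orange lock button has popped up at (230,268), so the arm is locked out. I'll release and rise. Meanwhile, I'll refine the block poses from the saved w1 and top pictures.

jog_arm([
  [0,0,0,0,0.1],
  [0,0,0,0,0.1],
  [0,0,0,0,0.1],
  [0,0,1,0,0.3],
  [0,0,1,0,0.5],
  [0,0,1,0,0.5],
])

```text
time: 6.0
tool_pos: [0.5184, 0.203, 0.2048]
tool_rot: [-3.139, -0.007, -0.124]
contact_force: [0.1, -0.0, -0.4]
opening: 0.0609
grip_force: 0.0
```

jog_arm([
  [0.2,-1,0.4,0.95,0.8],
  [0.2,-1,0.4,0.95,0.8],
  [0.2,-1,0.4,0.95,0.8],
  [0.2,-1,0.4,0.95,0.8],
  [0.2,-1,0.4,0.95,0.8],
  [0.2,-1,0.4,0.95,0.8],
  [0.2,-1,0.4,0.95,0.8],
  [0.2,-1,0.4,0.95,0.8],
  [0.2,-1,0.4,0.95,0.8],
  [0.2,-1,0.4,0.95,0.8],
  [0.2,-1,0.4,0.95,0.8],
  [0.2,-1,0.4,0.95,0.8],
])

```text
time: 7.2
tool_pos: [0.532, 0.1226, 0.2316]
tool_rot: [-3.14, 0.001, 1.364]
contact_force: [-0.5, 0.3, -0.9]
opening: 0.0827
grip_force: 0.0
```

```bash
python3 - <<'E'
from h import *
np.set_printoptions(precision=4,suppress=True)
W=tuple(np.load("pics/w1.npy",allow_pickle=True)); W=(np.array(W[0],float),np.array(W[1],float))
# top-face corners read off w1.png:  left-back,right-back,right-front,left-front
w={"wideB":[(255,113),(425,102),(427,146),(258,155)],"wideC":[(440,186),(608,176),(605,211),(445,228)],"paleTop":[(268,218),(433,206),(435,235),(272,244)]}
img=cv2.imread("pics/w1.png")
for k,q in w.items():
    z=.06 if k=="paleTop" else .03
    P=np.array([onz("w",p,z,W) for p in q])[:,:2]
    print(k,P.mean(0),np.linalg.norm(P[1]-P[0]),np.linalg.norm(P[3]-P[0]),P.tolist())
# height from two views: top-face centre w1 vs top camera
for k,t in {"wideB":(321.5,192.8),"wideC":(387.6,229.8),"paleTop":(185+408/3,115+333/3)}.items():
    print(k,*tri(ray("w",np.mean(w[k],0),W),ray("top",t)))
o=readout.observe();print(o["tool_pos"],o["tool_rot"])
E
```

```text
wideB [0.5533 0.0355] 0.1954339178933375 0.04856501554494681 [[0.5842328479038723, 0.13181944697281237], [0.5716974109325451, -0.06321203531422165], [0.52122573362548, -0.06424335794034072], [0.5359954243793608, 0.137450761792446]]
wideC [ 0.4373 -0.1835] 0.2051097364916294 0.057539455457338295 [[0.46975258569563705, -0.07900367240786743], [0.45653771715105607, -0.2836872605457909], [0.4103153134561567, -0.2866689194391785], [0.4124986064219388, -0.08472825026601116]]
paleTop [0.4429 0.0364] 0.19332658827398203 0.03370458335835391 [[0.4654036881716812, 0.13304051754465052], [0.45589111942292515, -0.060051897556145074], [0.4187440661274892, -0.061734688448772966], [0.43171848340525326, 0.13418328576439048]]
wideB [0.554  0.0358 0.0341] 0.0011709550560544027
wideC [ 0.4362 -0.1862  0.0265] 0.0004767989938636143
paleTop [0.4409 0.0356 0.0545] 1.919189385068116e-05
[0.532  0.1226 0.2316] [-3.1402  0.0006  1.3639]
```

jog_arm([
  [0.27,-1,-0.9,0.09,0.8],
  [0.27,-1,-0.9,0.09,0.8],
  [0.27,-1,-0.9,0.09,0.8],
])

```text
time: 7.5
tool_pos: [0.5525, 0.0397, 0.1564]
tool_rot: [-3.135, 0.001, 1.503]
contact_force: [-0.6, -0.1, -0.4]
opening: 0.0823
grip_force: 0.0
```

jog_arm([
  [0,-0.09,-1,0,0.8],
  [0,-0.09,-1,0,0.8],
])

```text
time: 7.7
tool_pos: [0.5532, 0.0352, 0.0784]
tool_rot: [-3.14, -0.0, 1.505]
contact_force: [-0.7, 1.0, -0.6]
opening: 0.0825
grip_force: 0.0
```

jog_arm([
  [0,0,-0.6,0,0.8],
  [0,0,-0.9,0,0.8],
  [0,0,-0.92,0,0.8],
  [0,0,-0.92,0,-1],
  [0,0,-0.92,0,-1],
  [0,0,-0.92,0,-1],
  [0,0,-0.92,0,-1],
  [0,0,-0.92,0,-1],
])

```text
time: 8.5
tool_pos: [0.5546, 0.0355, 0.0078]
tool_rot: [3.14, -0.0, 1.509]
contact_force: [-1.6, -0.1, 4.3]
opening: 0.0496
grip_force: 25.0
```

jog_arm([
  [0,0,0.5,0,-1],
  [0,0,1,0,-1],
  [0,0,1,0,-1],
], squeeze=40)

```text
time: 8.8
tool_pos: [0.5573, 0.0353, 0.0919]
tool_rot: [3.132, 0.0, 1.509]
contact_force: [0.3, 0.1, -2.0]
opening: 0.0496
grip_force: 40.0
```

jog_arm([
  [0,0.2,1,-0.04,-1],
  [-0.2,0.6,1,-0.04,-1],
  [-0.4,1,1,-0.04,-1],
  [-0.4,1,1,-0.04,-1],
])

```text
time: 9.2
tool_pos: [0.5199, 0.1188, 0.167]
tool_rot: [-3.141, -0.001, 1.45]
contact_force: [-0.1, 0.2, -2.2]
opening: 0.0496
grip_force: 40.0
```

jog_arm([
  [-0.25,0.5,0.25,0,-1],
  [-0.48,1,0.25,0,-1],
  [-0.48,1,0.25,0,-1],
])

```text
time: 9.5
tool_pos: [0.4812, 0.1988, 0.1861]
tool_rot: [-3.139, -0.001, 1.451]
contact_force: [0.3, -1.1, -2.0]
opening: 0.0496
grip_force: 40.0
```

jog_arm([
  [0,0.5,0,0,-1],
  [0,1,0,0,-1],
  [0,1,0,0,-1],
  [0,1,0,0,-1],
])

```text
time: 9.9
tool_pos: [0.4833, 0.2751, 0.1853]
tool_rot: [-3.14, 0.002, 1.448]
contact_force: [-1.2, -0.0, -2.4]
opening: 0.0498
grip_force: 40.0
```

jog_arm([
  [0,0.2,0,0,-1],
  [0,0.36,0,0,-1],
  [0,0.36,-0.2,0,-1],
  [0,0.36,-0.35,0,-1],
  [0,0.36,-0.42,0,-1],
  [0,0.36,-0.46,0,-1],
  [0,0.36,-0.48,0,-1],
  [0,0.36,-0.48,0,-1],
])

```text
time: 10.7
tool_pos: [0.4839, 0.3042, 0.1485]
tool_rot: [3.141, -0.0, 1.446]
contact_force: [-0.7, 0.1, -1.8]
opening: 0.0497
grip_force: 40.0
```

jog_arm([
  [0,0,-0.04,0,-1],
  [0,0,-0.08,0,-1],
  [0,0,-0.12,0,-1],
  [0,0,-0.12,0,-1],
])

```text
time: 11.1
tool_pos: [0.4838, 0.3042, 0.1385]
tool_rot: [3.141, -0.0, 1.446]
contact_force: [0.8, -0.2, -0.5]
opening: 0.0498
grip_force: 40.0
```

jog_arm([
  [0,0,0,0,0.5],
  [0,0,0,0,0.5],
  [0,0,0,0,0.5],
  [0,0,0.6,0,0.7],
  [0,0,1,0,0.8],
  [0,0,1,0,0.8],
])

```text
time: 11.7
tool_pos: [0.4858, 0.3053, 0.224]
tool_rot: [3.133, -0.005, 1.446]
contact_force: [0.8, 0.5, 0.4]
opening: 0.0822
grip_force: 0.0
```

jog_arm([
  [0,-0.5,0.2,0.04,0.8],
  [0,-1,0.2,0.04,0.8],
])

```text
time: 11.9
tool_pos: [0.484, 0.2242, 0.2358]
tool_rot: [3.139, -0.001, 1.513]
contact_force: [1.5, -1.1, -0.0]
opening: 0.0828
grip_force: 0.0
```

jog_arm([
  [-0.1,-0.5,0,0,0.8],
  [-0.2,-1,0,0,0.8],
])

```text
time: 12.1
tool_pos: [0.467, 0.1428, 0.2342]
tool_rot: [-3.141, 0.0, 1.51]
contact_force: [1.0, -0.8, -0.3]
opening: 0.0824
grip_force: 0.0
```

jog_arm([
  [-0.1,-0.5,0,0,0.8],
  [-0.2,-1,0,0,0.8],
])

```text
time: 12.3
tool_pos: [0.4508, 0.0628, 0.2343]
tool_rot: [-3.141, 0.0, 1.509]
contact_force: [0.5, -0.3, -0.0]
opening: 0.0827
grip_force: 0.0
```

jog_arm([
  [0,-0.5,0,0,0.8],
  [0,-1,0,0,0.8],
])

```text
time: 12.5
tool_pos: [0.451, -0.0171, 0.2344]
tool_rot: [-3.141, -0.0, 1.509]
contact_force: [0.3, 0.3, 0.7]
opening: 0.0831
grip_force: 0.0
```

```bash
cat > look.py <<'E'
from h import *
import sys
np.set_printoptions(precision=4,suppress=True)
def rects(nm,img,box,zs,keys=("dark","pale")):
    h=cv2.cvtColor(img,cv2.COLOR_BGR2HSV)
    M={"dark":(img[...,2]<105)&(h[...,1]>140)&(img[...,2]>45),"pale":(img[...,2]>185)&(h[...,1]>60)}
    x0,y0,x1,y1=box
    for k in keys:
        w=np.zeros(img.shape[:2],np.uint8); w[y0:y1,x0:x1]=M[k][y0:y1,x0:x1]
        w=cv2.morphologyEx(w,cv2.MORPH_OPEN,np.ones((3,3)))
        for c in cv2.findContours(w,0,2)[0]:
            if cv2.contourArea(c)>150:
                r=cv2.minAreaRect(c); b=cv2.boxPoints(r)
                e=[onz(nm,p,zs)[:2] for p in b]; L=max((e[1]-e[0],e[2]-e[1]),key=np.linalg.norm); L=L*np.sign(L[1])
                print(nm,k,"px",np.round(r[0],1),"at",onz(nm,r[0],zs)[:2],"size",np.round([np.linalg.norm(e[1]-e[0]),np.linalg.norm(e[2]-e[1])],3),"yaw",round(float(np.arctan2(-L[0],L[1])),3))
E
python3 - <<'E'
from look import *
s=cams.read_camera("scene");t=cams.read_camera("top");cv2.imwrite("pics/s2.png",s);cv2.imwrite("pics/t2.png",t)
rects("top",t,(285,178,430,245),.03); rects("scene",s,(385,175,455,240),.17)
rects("top",t,(190,140,265,235),.17)
print(readout.observe()["tool_pos"])
cv2.imwrite("pics/m2.png",np.hstack([cv2.resize(s[170:310,365:465],(400,560),interpolation=2),cv2.resize(t[110:250,180:280],(400,560),interpolation=2)]))
E
```

```text
top dark px [397.5 230.6] at [ 0.4339 -0.2182] size [0.053 0.132] yaw -0.02
scene dark px [413.  190.5] at [0.4953 0.3165] size [0.048 0.168] yaw -0.129
scene pale px [434.5 181.5] at [0.4598 0.3827] size [0.116 0.05 ] yaw 0.025
top dark px [232.6 206.5] at [0.4828 0.3016] size [0.047 0.192] yaw -0.115
[ 0.4514 -0.0195  0.2343]
```

View pics/m2.png

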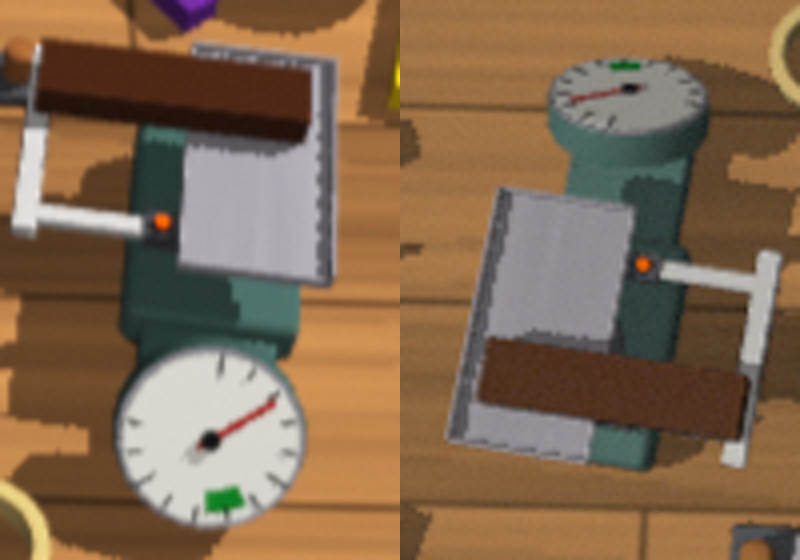

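Block 1 lies level across pan and bar and the needle is at about 200 g. The next piece is the bare wide one at (0.437,-0.185).

jog_arm([
  [-0.18,-0.5,0,0,0.8],
  [-0.18,-1,0,0,0.8],
  [-0.18,-1,-0.2,0,0.8],
])

```text
time: 12.9
tool_pos: [0.4382, -0.099, 0.2197]
tool_rot: [3.138, 0.002, 1.506]
contact_force: [0.5, 1.3, 0.1]
opening: 0.0825
grip_force: 0.0
```

jog_arm([
  [0,-0.5,-0.3,0,0.8],
  [0,-1,-0.9,0,0.8],
  [0,-1.0,-0.9,0,0.8],
  [0,-1.0,-0.9,0,0.8],
])

```text
time: 13.3
tool_pos: [0.4363, -0.1754, 0.1451]
tool_rot: [-3.138, -0.002, 1.507]
contact_force: [0.0, -0.1, 0.1]
opening: 0.0827
grip_force: 0.0
```

```bash
python3 - <<'E'
from look import *
o=readout.observe();print(o["tool_pos"],o["tool_rot"])
c=cal("wrist");w=cams.read_camera("wrist");cv2.imwrite("pics/w3.png",w);t=cams.read_camera("top");rects("top",t,(285,178,430,245),.03)
s=cams.read_camera("scene");rects("scene",s,(205,185,365,248),.03)
E
```

```text
[ 0.4363 -0.1754  0.1451] [-3.1379 -0.0023  1.5074]
top dark px [368. 228.] at [ 0.4402 -0.1204] size [0.067 0.053] yaw 0.024
top pale px [371.3 190. ] at [ 0.5684 -0.1308] size [0.032 0.098] yaw -0.024
scene dark px [283.8 215.5] at [ 0.4936 -0.0685] size [0.14  0.563] yaw -0.309
scene pale px [246. 227.] at [ 0.5405 -0.1823] size [0.206 0.037] yaw 0.025
scene pale px [318.  192.6] at [0.3992 0.0363] size [0.065 0.207] yaw -0.04
```

View pics/w3.png

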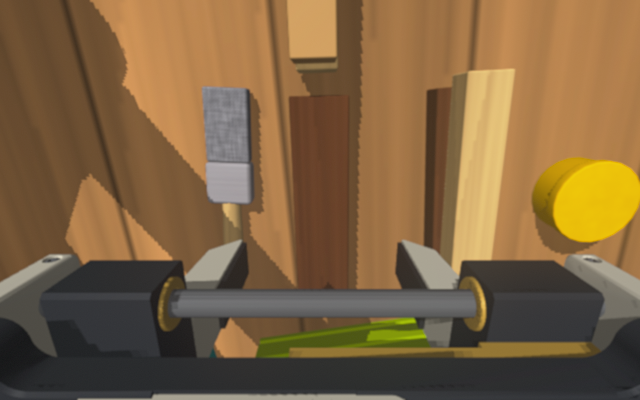

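Block edges at px 290–349 sit centred between the fingers. The brush is close on the left at (228,150), so I'll narrow the opening to 65 mm before going down.

jog_arm([
  [0,-0.12,-0.5,0,0.4],
  [0,-0.12,-0.85,0,0.4],
  [0,-0.12,-0.85,0,0.4],
])

```text
time: 13.75
tool_pos: [0.4361, -0.1835, 0.0773]
tool_rot: [-3.138, -0.002, 1.51]
contact_force: [0.8, 0.5, -0.2]
opening: 0.0654
grip_force: 0.0
```

jog_arm([
  [0,0,-0.5,0,0.4],
  [0,0,-0.8,0,0.4],
  [0,0,-0.87,0,0.4],
  [0,0,-0.87,0,-1],
  [0,0,-0.87,0,-1],
  [0,0,-0.87,0,-1],
  [0,0,-0.87,0,-1],
])

```text
time: 14.45
tool_pos: [0.4383, -0.1857, 0.0109]
tool_rot: [3.139, 0.001, 1.509]
contact_force: [0.4, 1.9, 7.7]
opening: 0.0497
grip_force: 40.0
```

jog_arm([
  [0,0,0.5,0,-1],
  [0,0,1,0,-1],
  [0,0,1,0,-1],
])

```text
time: 14.75
tool_pos: [0.4403, -0.1871, 0.0943]
tool_rot: [3.132, 0.005, 1.509]
contact_force: [0.7, -0.7, -2.2]
opening: 0.0495
grip_force: 40.0
```

jog_arm([
  [0.2,0.3,0.7,-0.04,-1],
  [0.4,0.8,1,-0.04,-1],
  [0.4,1,1,-0.04,-1],
  [0.4,1,1,-0.04,-1],
])

```text
time: 15.15
tool_pos: [0.47, -0.103, 0.1704]
tool_rot: [3.139, -0.0, 1.449]
contact_force: [-0.1, -0.0, -3.0]
opening: 0.05
grip_force: 40.0
```

jog_arm([
  [0.15,0.5,0.3,0,-1],
  [0.3,1,0.5,0,-1],
  [0.3,1,0.5,0,-1],
])

```text
time: 15.45
tool_pos: [0.4948, -0.0223, 0.2106]
tool_rot: [3.138, -0.001, 1.45]
contact_force: [0.6, -0.3, -2.3]
opening: 0.0496
grip_force: 40.0
```

jog_arm([
  [0.15,0.5,0,0,-1],
  [0.3,1,0,0,-1],
  [0.3,1,0,0,-1],
])

```text
time: 15.75
tool_pos: [0.5175, 0.0574, 0.2079]
tool_rot: [-3.141, -0.001, 1.45]
contact_force: [1.1, -0.8, -1.7]
opening: 0.0498
grip_force: 40.0
```

jog_arm([
  [0.15,0.5,0,0,-1],
  [0.3,1,0,0,-1],
  [0.3,1,0,0,-1],
])

```text
time: 16.05
tool_pos: [0.5417, 0.137, 0.2078]
tool_rot: [-3.141, -0.001, 1.449]
contact_force: [0.5, -0.6, -1.5]
opening: 0.0495
grip_force: 40.0
```

jog_arm([
  [0.15,0.5,0,0,-1],
  [0.35,1,0,0,-1],
  [0.35,1,0,0,-1],
  [0.35,1,0,0,-1],
  [0.35,1,0,0,-1],
])

```text
time: 16.55
tool_pos: [0.569, 0.2127, 0.2084]
tool_rot: [-3.14, 0.001, 1.445]
contact_force: [0.8, -0.1, -0.9]
opening: 0.0495
grip_force: 40.0
```

jog_arm([
  [0.05,0.5,0,0,-1],
  [0.05,1,0,0,-1],
  [0.05,1,-0.3,0,-1],
  [0.05,1,-0.6,0,-1],
  [0.05,1,-0.75,0,-1],
  [0.05,1,-0.82,0,-1],
  [0.05,1,-0.87,0,-1],
  [0.05,1,-0.92,0,-1],
  [0.05,1,-0.95,0,-1],
  [0.05,1,-0.95,0,-1],
])

```text
time: 17.55
tool_pos: [0.5737, 0.2945, 0.1336]
tool_rot: [3.14, -0.0, 1.446]
contact_force: [0.2, -0.1, -0.4]
opening: 0.0495
grip_force: 40.0
```

jog_arm([
  [0,0,-0.03,0,-1],
  [0,0,-0.03,0,0.3],
  [0,0,-0.03,0,0.3],
  [0,0,-0.03,0,0.3],
  [0,0,0.5,0,0.3],
  [0,0,1,0,0.3],
  [0,0,1,0,0.5],
])

```text
time: 18.25
tool_pos: [0.5759, 0.2958, 0.22]
tool_rot: [3.131, -0.006, 1.447]
contact_force: [-0.1, 0.3, 0.4]
opening: 0.0642
grip_force: 0.0
```

jog_arm([
  [0,-0.5,0.3,0.05,0.5],
  [0,-1,0.3,0.08,0.5],
])

```text
time: 18.45
tool_pos: [0.5741, 0.215, 0.2397]
tool_rot: [3.137, -0.001, 1.577]
contact_force: [0.8, -0.8, -0.4]
opening: 0.0689
grip_force: 0.0
```

jog_arm([
  [0,-0.5,0,0,0.5],
  [0,-1,0,0,0.5],
])

```text
time: 18.65
tool_pos: [0.5729, 0.1334, 0.237]
tool_rot: [3.141, -0.0, 1.573]
contact_force: [0.3, -0.0, 0.7]
opening: 0.0691
grip_force: 0.0
```

jog_arm([
  [0,-0.5,0,0,0.5],
  [0,-1,0,0,0.5],
])

```text
time: 18.85
tool_pos: [0.5729, 0.0532, 0.2369]
tool_rot: [-3.142, -0.0, 1.572]
contact_force: [0.6, -0.2, -0.0]
opening: 0.0686
grip_force: 0.0
```

jog_arm([
  [0,-0.5,0,0,0.5],
  [0,-1,0,0,0.5],
])

```text
time: 19.05
tool_pos: [0.5729, -0.0268, 0.2369]
tool_rot: [3.142, -0.0, 1.572]
contact_force: [-0.8, 0.1, 0.3]
opening: 0.0691
grip_force: 0.0
```

jog_arm([
  [-0.1,-0.5,0,0,0.5],
  [-0.1,-1,0,0,0.5],
])

```text
time: 19.25
tool_pos: [0.5644, -0.1067, 0.2369]
tool_rot: [-3.141, -0.0, 1.572]
contact_force: [0.1, -0.2, 0.5]
opening: 0.0691
grip_force: 0.0
```

jog_arm([
  [0,-0.5,-0.5,0,0.5],
  [0,-0.9,-1,0,0.5],
  [0,-0.9,-1,0,0.5],
  [0,-0.9,-1,0,0.5],
  [0,-0.9,-1,0,0.5],
])

```text
time: 19.75
tool_pos: [0.566, -0.1766, 0.1583]
tool_rot: [3.14, 0.0, 1.573]
contact_force: [-0.2, -0.1, 0.8]
opening: 0.0691
grip_force: 0.0
```

```bash
python3 - <<'E'
from look import *
o=readout.observe();print(o["tool_pos"],o["tool_rot"])
c=cal("wrist");w=cams.read_camera("wrist")
s=cams.read_camera("scene");t=cams.read_camera("top")
cv2.imwrite("pics/w4.png",np.hstack([cv2.resize(w,(480,300)),cv2.resize(s[170:310,365:465],(214,300),interpolation=2)]))
rects("scene",s,(205,185,365,248),.06,("pale",));rects("scene",s,(385,175,455,240),.15)
import pickle;pickle.dump((c,w),open("pics/w4.pkl","wb"))
# edges of pale block in rows above the fingers
h=cv2.cvtColor(w,cv2.COLOR_BGR2HSV);m=((w[...,2]>190)&(h[...,1]>60)&(h[...,1]<150)).astype(np.uint8);m=cv2.morphologyEx(m,cv2.MORPH_OPEN,np.ones((5,5)))
for r in range(20,250,30):
    x=np.nonzero(m[r])[0]; x=x[(x>200)&(x<450)]
    if len(x)>5: print(r,x[0],x[-1],onz("w",(x[0],r),.06,c)[:2],onz("w",(x[-1],r),.06,c)[:2])
E
```

```text
[ 0.566  -0.1766  0.1583] [3.1398 0.0002 1.5726]
scene pale px [246.5 226.9] at [ 0.5605 -0.1747] size [0.037 0.2  ] yaw -0.01
scene pale px [316.3 192.5] at [0.4227 0.0316] size [0.063 0.214] yaw -0.04
scene dark px [412.5 217.5] at [0.5774 0.3111] size [0.052 0.161] yaw -0.11
scene dark px [412.6 192.6] at [0.4871 0.3188] size [0.049 0.167] yaw -0.13
scene pale px [427. 182.] at [0.4456 0.3654] size [0.163 0.055] yaw 0.025
110 298 338 [ 0.5462 -0.0996] [ 0.5774 -0.0996]
140 298 337 [ 0.5457 -0.1227] [ 0.577  -0.1226]
170 298 336 [ 0.5452 -0.1471] [ 0.5766 -0.1471]
200 298 335 [ 0.5447 -0.173 ] [ 0.5761 -0.1729]
230 299 334 [ 0.545  -0.2005] [ 0.5757 -0.2005]
```

View pics/w4.png

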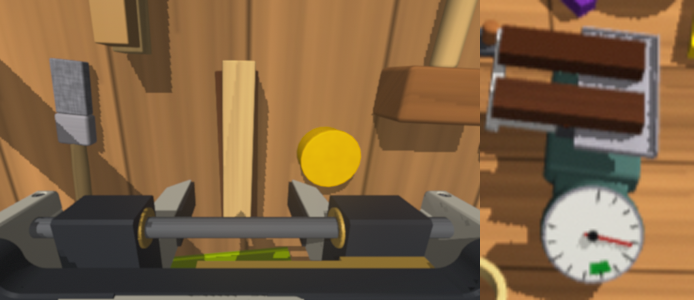

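Both wide pieces sit well and the needle is near 400 g. The top narrow is centred at about x 0.561, y -0.177. I'll grip it above the wide piece's top face.

jog_arm([
  [-0.06,0,-0.5,0,0.3],
  [-0.06,0,-1,0,0.3],
  [-0.06,0,-1,0,0.3],
])

```text
time: 20.2
tool_pos: [0.5578, -0.1752, 0.0735]
tool_rot: [-3.134, -0.004, 1.573]
contact_force: [-0.4, 0.1, -0.1]
opening: 0.0596
grip_force: 0.0
```

jog_arm([
  [0,0,-0.4,0,0.3],
  [0,0,-0.54,0,0.3],
  [0,0,-0.54,0,0.3],
  [0,0,-0.54,0,-1],
  [0,0,-0.54,0,-1],
  [0,0,-0.54,0,-1],
  [0,0,-0.54,0,-1],
  [0,0,-0.54,0,-1],
])

```text
time: 21.0
tool_pos: [0.5611, -0.1776, 0.035]
tool_rot: [3.14, 0.001, 1.572]
contact_force: [-0.1, 1.1, 6.1]
opening: 0.0335
grip_force: 39.9
```

jog_arm([
  [0,0,0.5,0,-1],
  [0,0,1,0,-1],
  [0,0,1,0,-1],
])

```text
time: 21.3
tool_pos: [0.5633, -0.1787, 0.1193]
tool_rot: [3.133, 0.004, 1.572]
contact_force: [1.4, 0.9, -0.5]
opening: 0.034
grip_force: 39.9
```

jog_arm([
  [0,0.3,0.7,-0.04,-1],
  [0,0.8,1,-0.08,-1],
  [0,1,1,-0.08,-1],
  [0,1,1,-0.08,-1],
])

```text
time: 21.7
tool_pos: [0.5605, -0.0949, 0.1947]
tool_rot: [3.14, -0.0, 1.449]
contact_force: [-0.1, -0.0, -2.2]
opening: 0.0338
grip_force: 39.9
```

jog_arm([
  [0,0.5,0.3,0,-1],
  [0,1,0.3,0,-1],
  [0,1,0.3,0,-1],
])

```text
time: 22.0
tool_pos: [0.56, -0.0141, 0.2172]
tool_rot: [-3.14, -0.001, 1.45]
contact_force: [-0.2, 0.0, -1.0]
opening: 0.0337
grip_force: 39.9
```

jog_arm([
  [0,0.5,0,0,-1],
  [0,1,0,0,-1],
  [0,1,0,0,-1],
])

```text
time: 22.3
tool_pos: [0.5597, 0.0654, 0.2163]
tool_rot: [-3.139, -0.001, 1.45]
contact_force: [0.4, -0.4, -2.5]
opening: 0.0336
grip_force: 39.9
```

jog_arm([
  [0.08,0.5,0,0,-1],
  [0.08,1,0,0,-1],
  [0.08,1,0,0,-1],
])

```text
time: 22.6
tool_pos: [0.5665, 0.145, 0.2163]
tool_rot: [-3.139, -0.0, 1.45]
contact_force: [0.6, -0.9, -0.4]
opening: 0.0337
grip_force: 39.9
```

jog_arm([
  [0.08,0.5,0,0,-1],
  [0.08,1,0,0,-1],
  [0.08,1,0,0,-1],
  [0.08,1,0,0,-1],
  [0.08,1,0,0,-1],
])

```text
time: 23.1
tool_pos: [0.5735, 0.2206, 0.2172]
tool_rot: [-3.141, 0.001, 1.445]
contact_force: [0.8, -0.9, -1.0]
opening: 0.0336
grip_force: 39.9
```

jog_arm([
  [0,0.5,0,0,-1],
  [0,0.92,0,0,-1],
  [0,0.92,-0.3,0,-1],
  [0,0.92,-0.55,0,-1],
  [0,0.92,-0.7,0,-1],
  [0,0.92,-0.77,0,-1],
  [0,0.92,-0.81,0,-1],
  [0,0.92,-0.84,0,-1],
  [0,0.92,-0.84,0,-1],
])

```text
time: 24.0
tool_pos: [0.5737, 0.296, 0.1513]
tool_rot: [3.141, -0.0, 1.446]
contact_force: [0.4, 0.2, -1.4]
opening: 0.0337
grip_force: 39.9
```

jog_arm([
  [0,0,-0.02,0,-1],
  [0,0,-0.04,0,-1],
  [0,0,-0.04,0,-1],
  [0,0,-0.04,0,0.1],
  [0,0,-0.04,0,0.1],
  [0,0,-0.04,0,0.1],
  [0,0,0.4,0,0.2],
  [0,0,0.9,0,0.4],
  [0,0,0.9,0,0.4],
])

```text
time: 24.9
tool_pos: [0.5757, 0.2973, 0.2292]
tool_rot: [3.132, -0.005, 1.447]
contact_force: [0.6, 0.1, -0.1]
opening: 0.063
grip_force: 0.0
```

jog_arm([
  [0,-0.5,0,0.05,0.4],
  [0,-1,0,0.06,0.4],
])

```text
time: 25.1
tool_pos: [0.5728, 0.2162, 0.2224]
tool_rot: [3.141, 0.0, 1.545]
contact_force: [0.1, -0.5, -0.0]
opening: 0.064
grip_force: 0.0
```

jog_arm([
  [0,-0.5,0,0,0.4],
  [0,-1,0,0,0.4],
])

```text
time: 25.3
tool_pos: [0.5728, 0.1349, 0.2224]
tool_rot: [-3.141, 0.0, 1.541]
contact_force: [0.6, -0.6, -0.6]
opening: 0.0642
grip_force: 0.0
```

jog_arm([
  [0,-0.5,0,0,0.4],
  [0,-1,0,0,0.4],
])

```text
time: 25.5
tool_pos: [0.5729, 0.0548, 0.2225]
tool_rot: [-3.142, -0.0, 1.541]
contact_force: [0.2, 0.8, 0.4]
opening: 0.0642
grip_force: 0.0
```

jog_arm([
  [0,-0.5,0,0,0.4],
  [0,-1,0,0,0.4],
])

```text
time: 25.7
tool_pos: [0.5729, -0.0253, 0.2225]
tool_rot: [-3.142, -0.0, 1.541]
contact_force: [0.6, 0.7, 0.0]
opening: 0.0645
grip_force: 0.0
```

jog_arm([
  [-0.1,-0.5,0,0,0.4],
  [-0.1,-1,0,0,0.4],
])

```text
time: 25.9
tool_pos: [0.5643, -0.1052, 0.2225]
tool_rot: [-3.141, -0.0, 1.541]
contact_force: [1.0, -0.1, -0.7]
opening: 0.064
grip_force: 0.0
```

jog_arm([
  [0,-0.5,-0.5,0,0.4],
  [0,-0.9,-1,0,0.4],
  [0,-0.9,-1,0,0.4],
  [0,-0.9,-1,0,0.4],
  [0,-0.9,-1,0,0.4],
])

```text
time: 26.4
tool_pos: [0.5659, -0.1751, 0.1438]
tool_rot: [3.14, 0.0, 1.541]
contact_force: [-0.8, -0.4, -0.0]
opening: 0.0645
grip_force: 0.0
```

```bash
python3 - <<'E'
from look import *
o=readout.observe();print(o["tool_pos"],o["tool_rot"])
c=cal("wrist");w=cams.read_camera("wrist")
s=cams.read_camera("scene")
cv2.imwrite("pics/w5.png",np.hstack([cv2.resize(w,(480,300)),cv2.resize(s[170:310,365:465],(214,300),interpolation=2)]))
rects("scene",s,(205,205,285,250),.03,("dark",))
m=((w[...,2]<130)&(cv2.cvtColor(w,cv2.COLOR_BGR2HSV)[...,1]>100)).astype(np.uint8);m=cv2.morphologyEx(m,cv2.MORPH_OPEN,np.ones((5,5)))
for r in range(50,250,20):
    x=np.nonzero(m[r])[0]; x=x[(x>240)&(x<400)]
    if len(x)>5: print(r,x[0],x[-1],onz("w",(x[0],r),.03,c)[:2],onz("w",(x[-1],r),.03,c)[:2])
E
```

```text
[ 0.5659 -0.1751  0.1438] [3.1401 0.0001 1.541 ]
scene dark px [241. 236.] at [ 0.5741 -0.1936] size [0.223 0.066] yaw 0.025
110 282 343 [ 0.5342 -0.0975] [ 0.5845 -0.099 ]
130 284 351 [ 0.5348 -0.1137] [ 0.5911 -0.1154]
150 285 351 [ 0.5346 -0.1305] [ 0.5911 -0.1321]
170 287 350 [ 0.5352 -0.1479] [ 0.5902 -0.1495]
190 289 350 [ 0.5358 -0.166 ] [ 0.5902 -0.1677]
210 290 351 [ 0.5356 -0.1849] [ 0.591  -0.1866]
230 292 352 [ 0.5363 -0.2046] [ 0.5919 -0.2062]
```

View pics/w5.png

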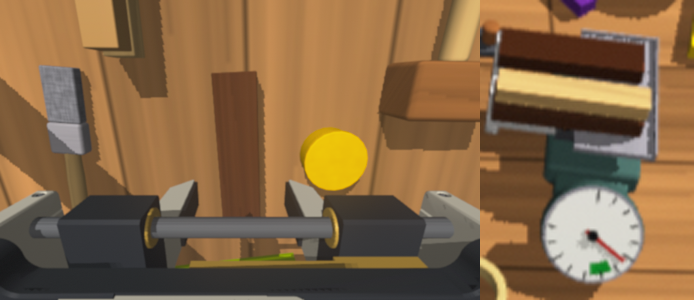

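jog_arm([
  [-0.07,-0.11,-0.5,0.03,0.45],
  [-0.07,-0.11,-0.9,0.03,0.45],
  [-0.07,-0.11,-0.9,0.03,0.45],
])

```text
time: 26.8
tool_pos: [0.5578, -0.1826, 0.0681]
tool_rot: [-3.136, -0.003, 1.589]
contact_force: [-0.1, 0.6, -0.5]
opening: 0.0666
grip_force: 0.0
```

jog_arm([
  [0,0,-0.5,0,0.45],
  [0,0,-0.79,0,0.45],
  [0,0,-0.79,0,0.45],
  [0,0,-0.79,0,-1],
  [0,0,-0.79,0,-1],
  [0,0,-0.79,0,-1],
  [0,0,-0.79,0,-1],
])

```text
time: 27.5
tool_pos: [0.5613, -0.185, 0.0099]
tool_rot: [3.137, 0.002, 1.588]
contact_force: [0.6, 1.2, 7.7]
opening: 0.0498
grip_force: 40.0
```

jog_arm([
  [0,0,0.5,0,-1],
  [0,0,1,0,-1],
  [0,0,1,0,-1],
  [0,0,1,0,-1],
])

```text
time: 27.9
tool_pos: [0.5601, -0.1848, 0.0889]
tool_rot: [3.139, 0.001, 1.588]
contact_force: [0.3, -0.5, -2.2]
opening: 0.0497
grip_force: 40.0
```

jog_arm([
  [0,0.3,0.7,-0.04,-1],
  [0,0.8,1,-0.09,-1],
  [0,1,1,-0.09,-1],
  [0,1,1,-0.09,-1],
])

```text
time: 28.3
tool_pos: [0.5593, -0.1018, 0.1675]
tool_rot: [-3.141, -0.001, 1.449]
contact_force: [-0.2, -0.8, -2.1]
opening: 0.0497
grip_force: 40.0
```

jog_arm([
  [-0.1,0.5,0.55,0,-1],
  [-0.2,1,0.55,0,-1],
  [-0.2,1,0.55,0,-1],
])

```text
time: 28.6
tool_pos: [0.5425, -0.0207, 0.2115]
tool_rot: [-3.14, -0.002, 1.45]
contact_force: [0.1, -0.4, -2.1]
opening: 0.0493
grip_force: 40.0
```

jog_arm([
  [-0.1,0.5,0,0,-1],
  [-0.2,1,0,0,-1],
  [-0.2,1,0,0,-1],
])

```text
time: 28.9
tool_pos: [0.5258, 0.0584, 0.2097]
tool_rot: [-3.137, -0.001, 1.45]
contact_force: [0.4, 0.3, -1.6]
opening: 0.0498
grip_force: 40.0
```

jog_arm([
  [-0.1,0.5,0,0,-1],
  [-0.2,1,0,0,-1],
  [-0.2,1,0,0,-1],
])

```text
time: 29.2
tool_pos: [0.5104, 0.1379, 0.2099]
tool_rot: [-3.138, -0.0, 1.45]
contact_force: [-0.1, -0.1, -2.5]
opening: 0.0498
grip_force: 40.0
```

jog_arm([
  [-0.15,0.5,0,0,-1],
  [-0.35,1,0,0,-1],
  [-0.35,1,0,0,-1],
  [-0.35,1,0,0,-1],
  [-0.35,1,0,0,-1],
])

```text
time: 29.7
tool_pos: [0.4843, 0.2138, 0.2108]
tool_rot: [-3.141, 0.001, 1.445]
contact_force: [0.1, -1.0, -2.1]
opening: 0.0495
grip_force: 40.0
```

jog_arm([
  [0,0.5,0,0,-1],
  [0,1,0,0,-1],
  [0,1,0,0,-1],
])

```text
time: 30.0
tool_pos: [0.4843, 0.2975, 0.211]
tool_rot: [3.142, -0.001, 1.448]
contact_force: [1.1, -0.5, -1.8]
opening: 0.0498
grip_force: 40.0
```

jog_arm([
  [0,0.1,-0.2,0,-1],
  [0,0.1,-0.4,0,-1],
  [0,0.1,-0.6,0,-1],
  [0,0.1,-0.7,0,-1],
  [0,0.1,-0.74,0,-1],
  [0,0.1,-0.78,0,-1],
  [0,0.1,-0.82,0,-1],
  [0,0.1,-0.82,0,-1],
  [0,0.1,-0.82,0,-1],
])

```text
time: 30.9
tool_pos: [0.484, 0.3035, 0.1464]
tool_rot: [3.141, -0.0, 1.446]
contact_force: [0.0, -0.6, -1.1]
opening: 0.0497
grip_force: 40.0
```

jog_arm([
  [0,0,-0.015,0,-1],
  [0,0,-0.025,0,-1],
  [0,0,-0.025,0,0.25],
  [0,0,-0.025,0,0.25],
  [0,0,-0.025,0,0.25],
  [0,0,0.4,0,0.25],
  [0,0,0.9,0,0.3],
  [0,0,0.9,0,0.3],
])

```text
time: 31.7
tool_pos: [0.4861, 0.3048, 0.2236]
tool_rot: [3.133, -0.006, 1.447]
contact_force: [0.5, 0.1, 1.2]
opening: 0.0594
grip_force: 0.0
```

jog_arm([
  [0,-0.5,0,0.05,0.3],
  [0,-1,0,0.05,0.3],
])

```text
time: 31.9
tool_pos: [0.4833, 0.2232, 0.2177]
tool_rot: [3.141, -0.0, 1.53]
contact_force: [0.7, 0.2, 0.0]
opening: 0.0599
grip_force: 0.0
```

jog_arm([
  [-0.1,-0.5,0,0,0.3],
  [-0.2,-1,0,0,0.3],
  [-0.2,-1,0,0,0.3],
])

```text
time: 32.2
tool_pos: [0.4667, 0.1399, 0.2177]
tool_rot: [-3.141, 0.001, 1.521]
contact_force: [-0.7, 0.3, -1.0]
opening: 0.0595
grip_force: 0.0
```

jog_arm([
  [-0.15,-0.5,0,0,0.3],
  [-0.35,-1,-0.4,0,0.3],
  [-0.35,-1.0,-0.8,0,0.3],
  [-0.35,-1.0,-0.8,0,0.3],
  [-0.35,-1.0,-0.8,0,0.3],
  [-0.35,-1.0,-0.8,0,0.3],
])

```text
time: 32.8
tool_pos: [0.441, 0.0643, 0.1553]
tool_rot: [3.139, -0.0, 1.526]
contact_force: [-0.7, -0.1, -0.8]
opening: 0.0597
grip_force: 0.0
```

```bash
python3 - <<'E'
from look import *
o=readout.observe();print(o["tool_pos"],o["tool_rot"])
c=cal("wrist");w=cams.read_camera("wrist")
s=cams.read_camera("scene");t=cams.read_camera("top")
cv2.imwrite("pics/s6.png",s)
cv2.imwrite("pics/w6.png",np.hstack([cv2.resize(w,(384,240)),cv2.resize(s[170:310,365:465],(343,480),interpolation=2)[:240]])) if 0 else None
A=np.zeros((480,784,3),np.uint8);A[:240,:384]=cv2.resize(w,(384,240));A[:,400:743]=cv2.resize(s[170:310,365:465],(343,480),interpolation=2);A[240:,:384]=cv2.resize(t[100:260,180:436],(384,240))
cv2.imwrite("pics/w6.png",A)
h=cv2.cvtColor(t,cv2.COLOR_BGR2HSV)
m=cv2.inRange(h,(30,120,60),(45,255,255)); m[:,530:]=0
k=max(cv2.findContours(m,0,2)[0],key=cv2.contourArea);r=cv2.minAreaRect(k);print("crate",r,onz("top",r[0],.08))
h=cv2.cvtColor(w,cv2.COLOR_BGR2HSV);m=((w[...,2]>185)&(h[...,1]>60)&(h[...,1]<150)).astype(np.uint8);m=cv2.morphologyEx(m,cv2.MORPH_OPEN,np.ones((5,5)))
for r in range(50,250,20):
    x=np.nonzero(m[r])[0]; x=x[(x>240)&(x<400)]
    if len(x)>5: print(r,x[0],x[-1],onz("w",(x[0],r),.06,c)[:2],onz("w",(x[-1],r),.06,c)[:2])
E
```

```text
[0.441  0.0643 0.1553] [ 3.1389 -0.0003  1.5261]
crate ((474.8362731933594, 210.73080444335938), (95.5945816040039, 70.00032043457031), 82.64761352539062) [ 0.4997 -0.4581  0.08  ]
130 301 341 [0.4265 0.127 ] [0.4578 0.1256]
150 301 341 [0.4255 0.1114] [0.4574 0.1099]
170 303 341 [0.426  0.0951] [0.457  0.0937]
190 302 340 [0.4242 0.0783] [0.4557 0.0768]
210 304 340 [0.4247 0.0606] [0.4552 0.0593]
230 304 340 [0.4236 0.0424] [0.4547 0.041 ]
```

View pics/w6.png

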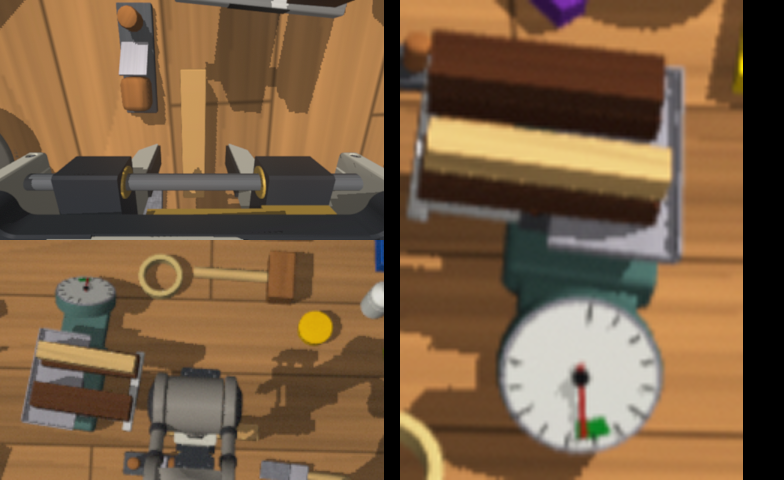

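The needle is near the far edge of the green band. I'll measure its angle on the dial plane properly. The crate was also nudged, from (0.510,-0.423) to (0.500,-0.458).

```bash
cat > dial.py <<'E'
from look import *
from scipy.optimize import minimize_scalar
def dial(n,img,c=None,box=None):
    c=c or cal(n); x0,y0,x1,y1=box; I=img[y0:y1,x0:x1].astype(int); h=cv2.cvtColor(img,cv2.COLOR_BGR2HSV)[y0:y1,x0:x1]
    white=((h[...,1]<60)&(h[...,2]>130)).astype(np.uint8)
    k=max(cv2.findContours(white,0,2)[0],key=cv2.contourArea); k=cv2.convexHull(k)[:,0]
    red=np.argwhere(((h[...,0]<8)|(h[...,0]>172))&(h[...,1]>120)&(h[...,2]>70))[:,::-1]; green=np.argwhere((h[...,0]>45)&(h[...,0]<80)&(h[...,1]>120)&(h[...,2]>50))[:,::-1]
    tx=np.array([.992,-.125,0]);ty=np.array([.125,.992,0]);C=np.array([.7406,.3192,.0856])
    def uv(p,th):
        up=np.array([0,0,np.cos(th)])-np.sin(th)*tx; N=np.array([0,0,np.sin(th)])+np.cos(th)*tx
        o=[]
        for q in p:
            a,d=ray(n,(q[0]+x0,q[1]+y0),c); s=(C-a)@N/(d@N); e=a+s*d-C; o.append([e@ty,e@up])
        return np.array(o)   # right seen from front = +ty
    def ax(th):
        e=uv(k,th); (cx,cy),(a,b),_=cv2.fitEllipse(e.astype(np.float32)*1000); return abs(np.log(a/b)),(cx/1000,cy/1000),(a,b)
    th=minimize_scalar(lambda t:ax(t)[0],bounds=(.2,1.3),method="bounded").x
    _,cc,ab=ax(th); f=lambda p:uv(p,th)-cc
    g=f(green);ga=np.arctan2(g[:,0],g[:,1])%(2*np.pi); r=f(red); rad=np.hypot(*r.T); r=r[rad>.5*rad.max()]; ra=np.arctan2(r[:,0],r[:,1])%(2*np.pi)
    print(n,"tilt",round(th,2),"axes",ab,"green",ga.min(),np.median(ga),ga.max(),"needle",np.median(ra),len(r),"-> g by band", 700+(np.median(ra)-(ga.min()+ga.max())/2)/.4*100)
E
python3 - <<'E'
from dial import *
s=cams.read_camera("scene");t=cams.read_camera("top")
for n,i,b in(("scene",s,(385,250,450,305)),("top",t,(210,115,265,160))):
    try: dial(n,i,None,b)
    except Exception as e: print(n,e)
E
```

```text
scene tilt 0.79 axes (124.7436294555664, 124.80752563476562) green 2.5857585750416514 2.7207682629251977 2.8725208211774285 needle 2.984241751212264 13 -> g by band 763.775513275681
top tilt 0.81 axes (113.58586120605469, 115.44711303710938) green 2.667575738296171 2.7720199511972767 2.8779015557120706 needle 3.029033395698413 4 -> g by band 764.073687173573
```

jog_arm([
  [0,0,0.6,0,0.3],
  [0.5,0.5,1,0,0.3],
  [1,0.7,1,0,0.3],
  [1,0.7,1,0,0.3],
  [1,0.7,1,0,0.3],
])

```text
time: 33.55
tool_pos: [0.5201, 0.1201, 0.2336]
tool_rot: [-3.141, 0.0, 1.526]
contact_force: [0.6, 0.4, -0.3]
opening: 0.0597
grip_force: 0.0
```

jog_arm([
  [1,0.75,0,0,0.3],
  [1,0.75,0,0,0.3],
  [1,0.75,0,0,0.3],
])

```text
time: 33.85
tool_pos: [0.6016, 0.1815, 0.2311]
tool_rot: [-3.139, -0.0, 1.526]
contact_force: [-0.2, -0.6, -1.0]
opening: 0.0599
grip_force: 0.0
```

jog_arm([
  [1,0.75,0,0,0.3],
  [1,0.75,0,0,0.3],
  [1,0.75,0,0,0.3],
  [1,0.75,0,0,0.3],
  [1,0.75,0,0,0.3],
  [1,0.75,0,0,0.3],
])

```text
time: 34.45
tool_pos: [0.6787, 0.2383, 0.2357]
tool_rot: [3.141, -0.0, 1.524]
contact_force: [-0.5, 0.7, 0.9]
opening: 0.06
grip_force: 0.0
```

```bash
python3 - <<'E'
from dial import *
print(readout.observe()["tool_pos"])
c=cal("wrist");w=cams.read_camera("wrist");p=proj("wrist",[.7406,.3192,.0856],c);print(p)
x,y=map(int,p);b=(max(x-85,0),max(y-85,0),min(x+85,640),min(y+85,400))
cv2.imwrite("pics/d1.png",cv2.resize(w[b[1]:b[3],b[0]:b[2]],None,fx=3,fy=3,interpolation=2))
dial("wrist",w,c,b)
E
```

```text
[0.6787 0.2383 0.2357]
[385.5648 101.1854]
wrist tilt 0.8 axes (116.9339370727539, 117.43121337890625) green 2.5648312052529305 2.7350030433544266 3.069162316403829 needle 2.9874992652163255 60 -> g by band 742.6256260969865
```

View pics/d1.png

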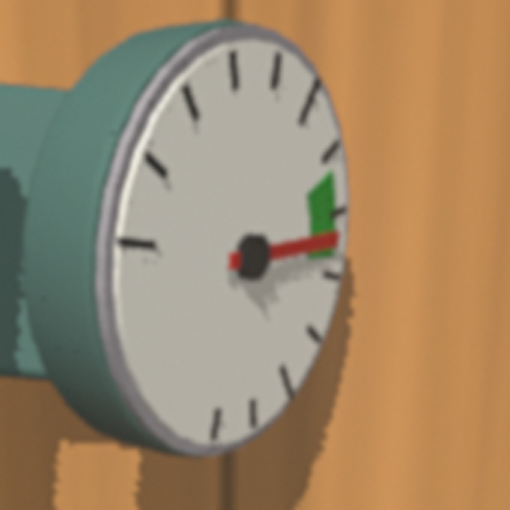

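The close view shows the needle inside the band, about 745 g with green on both sides, so the bundle stays as it is. Now the two leftover narrow pieces go to the crate.

jog_arm([
  [-1,-0.84,0,0,0.3],
  [-1,-0.84,0,0,0.3],
  [-1,-0.84,0,0,0.3],
])

```text
time: 34.8
tool_pos: [0.593, 0.1687, 0.2332]
tool_rot: [-3.134, 0.003, 1.523]
contact_force: [0.2, 0.7, -0.3]
opening: 0.0597
grip_force: 0.0
```

jog_arm([
  [-1,-0.84,0,0,0.3],
  [-1,-0.84,0,0,0.3],
  [-1,-0.84,0,0,0.3],
])

```text
time: 35.1
tool_pos: [0.5147, 0.1024, 0.2345]
tool_rot: [-3.139, 0.001, 1.523]
contact_force: [-0.0, 0.4, 0.2]
opening: 0.0596
grip_force: 0.0
```

jog_arm([
  [-0.98,-0.84,-0.5,0,0.2],
  [-0.98,-0.84,-1,0,0.2],
  [-0.98,-0.84,-1,0,0.2],
  [-0.98,-0.84,-1,0,0.2],
  [-0.98,-0.84,-1,0,0.2],
])

```text
time: 35.6
tool_pos: [0.4423, 0.0377, 0.1552]
tool_rot: [3.139, -0.0, 1.524]
contact_force: [0.3, -0.4, 0.1]
opening: 0.0553
grip_force: 0.0
```

jog_arm([
  [0,0,-0.5,0,0.2],
  [0,0,-1,0,0.2],
  [0,0,-1,0,0.2],
  [0,0,-1,0,0.2],
])

```text
time: 36.0
tool_pos: [0.4429, 0.0382, 0.0752]
tool_rot: [3.14, -0.0, 1.525]
contact_force: [-0.2, 0.8, 1.1]
opening: 0.0548
grip_force: 0.0
```

jog_arm([
  [-0.03,0,-0.3,0,0.2],
  [-0.03,0,-0.49,0,0.2],
  [-0.03,0,-0.49,0,0.2],
  [-0.03,0,-0.49,0,-1],
  [-0.03,0,-0.49,0,-1],
  [-0.03,0,-0.49,0,-1],
  [-0.03,0,-0.49,0,-1],
  [-0.03,0,-0.49,0,-1],
])

```text
time: 36.8
tool_pos: [0.4399, 0.0378, 0.0359]
tool_rot: [3.139, 0.0, 1.525]
contact_force: [-1.2, 0.0, 6.9]
opening: 0.0337
grip_force: 40.0
```

jog_arm([
  [0,0,0.4,0,-1],
  [0,0,0.9,0,-1],
  [0,0,0.9,0,-1],
])

```text
time: 37.1
tool_pos: [0.4418, 0.0376, 0.111]
tool_rot: [3.133, 0.0, 1.525]
contact_force: [0.4, -0.1, -1.8]
opening: 0.0338
grip_force: 40.0
```

jog_arm([
  [0.2,-0.2,0.6,-0.1,-1],
  [0.4,-0.4,1,-0.2,-1],
  [0.5,-0.8,1,-0.3,-1],
  [0.5,-1,1,-0.4,-1],
  [0.5,-1,1,-0.5,-1],
  [0.5,-1,1,-0.6,-1],
  [0.5,-1,1,-0.7,-1],
  [0.5,-1,1,-0.8,-1],
  [0.5,-1,1,-0.9,-1],
  [0.5,-1,1,-0.9,-1],
  [0.5,-1,1,-0.9,-1],
])

```text
time: 38.2
tool_pos: [0.4785, -0.0421, 0.186]
tool_rot: [-3.141, 0.001, 0.111]
contact_force: [0.5, -0.7, -1.6]
opening: 0.0342
grip_force: 40.0
```

jog_arm([
  [0.1,-0.5,0,0,-1],
  [0.1,-1,0,0,-1],
  [0.1,-1,0,0,-1],
])

```text
time: 38.5
tool_pos: [0.487, -0.1259, 0.1862]
tool_rot: [3.14, 0.0, 0.11]
contact_force: [-0.1, -0.6, -1.2]
opening: 0.0339
grip_force: 40.0
```

jog_arm([
  [0,-0.5,0,0,-1],
  [0,-1,0,0,-1],
  [0,-1,0,0,-1],
])

```text
time: 38.8
tool_pos: [0.4868, -0.2057, 0.1862]
tool_rot: [3.14, 0.0, 0.109]
contact_force: [-0.3, 0.4, -1.2]
opening: 0.0338
grip_force: 40.0
```

```bash
cat > crate.py <<'E'
from look import *
def crate():
    o=readout.observe();print(o["tool_pos"],o["tool_rot"],o["opening"],o["grip_force"])
    for n in("top","scene"):
        t=cams.read_camera(n); cv2.imwrite(f"pics/{n}_cr.png",t)
        h=cv2.cvtColor(t,cv2.COLOR_BGR2HSV); m=cv2.inRange(h,(30,120,60),(45,255,255)); m[:,530:]=0; m[:,:110]=0
        k=np.vstack([q for q in cv2.findContours(m,0,2)[0] if cv2.contourArea(q)>60]);r=cv2.minAreaRect(k);b=cv2.boxPoints(r)
        e=[onz(n,p,.08)[:2] for p in b]; L=max((e[1]-e[0],e[2]-e[1]),key=np.linalg.norm); L=L*np.sign(L[0])
        print(n,"centre",onz(n,r[0],.08)[:2],"yaw",np.arctan2(L[1],L[0]),np.linalg.norm(e[1]-e[0]),np.linalg.norm(e[2]-e[1]))
E
python3 -c "
from crate import *
crate()"
```

```text
[ 0.4868 -0.2057  0.1862] [3.1401 0.0001 0.1092] 0.0338078190771809 39.96958673000336
top centre [ 0.5013 -0.4632] yaw 0.0375566396464309 0.2327343518679726 0.30329195025988137
scene centre [ 0.5353 -0.4593] yaw 0.2009529708388607 0.38861684295220017 0.2567331713014945
```

jog_arm([
  [0.12,-0.5,0,0,-1],
  [0.12,-1,0,0,-1],
  [0.12,-1,0,0,-1],
])

```text
time: 39.2
tool_pos: [0.4967, -0.2846, 0.1863]
tool_rot: [3.14, -0.0, 0.11]
contact_force: [1.0, 1.3, -0.5]
opening: 0.0333
grip_force: 40.0
```

jog_arm([
  [0,-0.5,0,0,-1],
  [0,-1,0,0,-1],
  [0,-1,0,0,-1],
])

```text
time: 39.5
tool_pos: [0.4963, -0.3644, 0.1861]
tool_rot: [3.14, 0.0, 0.11]
contact_force: [0.6, 0.9, -1.1]
opening: 0.0336
grip_force: 40.0
```

jog_arm([
  [0,-0.5,0,0,-1],
  [0,-0.75,-0.2,0,-1],
  [0,-0.75,-0.6,0,-1],
  [0,-0.75,-1,0,-1],
  [0,-0.75,-1,0,-1],
])

```text
time: 40.0
tool_pos: [0.4949, -0.4176, 0.1017]
tool_rot: [-3.132, 0.006, 0.113]
contact_force: [-0.0, 0.2, -2.2]
opening: 0.0338
grip_force: 40.0
```

```bash
python3 - <<'E'
from crate import *
crate()
a=cv2.imread("pics/scene_cr.png");b=cv2.imread("pics/top_cr.png");w=cams.read_camera("wrist")
cv2.imwrite("pics/e1.png",np.hstack([cv2.resize(a[150:280,100:240],(323,300),interpolation=2),cv2.resize(w,(470,300))]))
E
```

```text
[ 0.4949 -0.4176  0.1017] [-3.1324  0.0062  0.113 ] 0.03376747076249229 39.97026264667511
top centre [ 0.5409 -0.4509] yaw -1.3920990373465372 0.23023847918059867 0.22992088488807394
scene centre [ 0.5531 -0.4567] yaw 0.20106619959613242 0.3459553832867054 0.2529466602034804
```

View pics/e1.png

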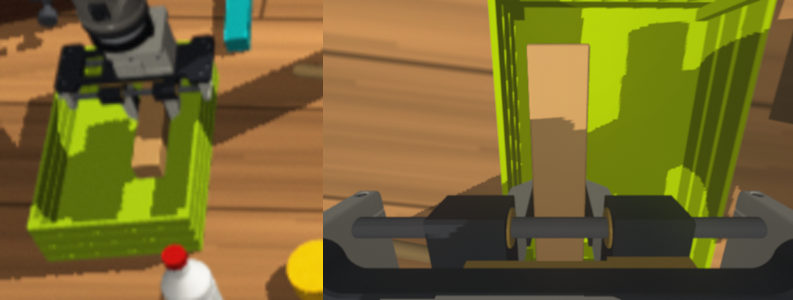

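The block is inside the crate but close to its +y wall. I'll shift 2 cm inward, lower, and release.

jog_arm([
  [0,-0.27,0,0,-1],
  [0,-0.27,-0.3,0,-1],
  [0,-0.27,-0.6,0,-1],
  [0,-0.27,-0.85,0,-1],
  [0,-0.27,-1,0,-1],
  [0,-0.27,-1,0,-1],
  [0,-0.27,-1,0,-0.1],
  [0,-0.27,-1,0,-0.1],
  [0,-0.27,-1,0,-0.1],
  [0,-0.27,-0.4,0,-0.1],
  [0,-0.27,0.2,0,0],
  [0,-0.27,0.9,0,0.2],
])

```text
time: 41.35
tool_pos: [0.4963, -0.4436, 0.1749]
tool_rot: [3.142, -0.0, 0.111]
contact_force: [1.4, -0.9, 0.8]
opening: 0.0504
grip_force: 0.0
```

jog_arm([
  [0,0.5,0.5,0,0.2],
  [0,1,0.5,0,0.2],
  [0,1,0.5,0,0.2],
])

```text
time: 41.65
tool_pos: [0.4973, -0.3596, 0.2161]
tool_rot: [3.14, -0.003, 0.115]
contact_force: [-0.2, 0.1, -0.0]
opening: 0.055
grip_force: 0.0
```

jog_arm([
  [-0.1,1,0,0.1,0.2],
  [-0.2,1,0,0.2,0.2],
  [-0.2,1,0,0.3,0.2],
  [-0.2,1,0,0.4,0.2],
  [-0.2,1,0,0.5,0.2],
  [-0.2,1,0,0.6,0.2],
  [-0.2,1,0,0.7,0.2],
  [-0.2,1,0,0.8,0.2],
  [-0.2,1,0,0.9,0.2],
  [-0.2,1,0,0.9,0.2],
])

```text
time: 42.65
tool_pos: [0.4805, -0.2842, 0.213]
tool_rot: [3.141, 0.0, 1.53]
contact_force: [0.5, 0.4, 0.2]
opening: 0.0552
grip_force: 0.0
```

jog_arm([
  [-0.15,0.5,0,0,0.2],
  [-0.2,1,0,0,0.2],
])

```text
time: 42.85
tool_pos: [0.4637, -0.2038, 0.2126]
tool_rot: [-3.141, -0.0, 1.523]
contact_force: [-0.2, 1.3, -0.0]
opening: 0.0551
grip_force: 0.0
```

jog_arm([
  [-0.15,0.5,0,0,0.2],
  [-0.2,1,0,0,0.2],
])

```text
time: 43.05
tool_pos: [0.4476, -0.1227, 0.213]
tool_rot: [3.141, 0.0, 1.524]
contact_force: [1.3, -0.0, -0.9]
opening: 0.0553
grip_force: 0.0
```

jog_arm([
  [-0.1,0.5,-0.3,0,0.2],
  [-0.1,1,-0.7,0,0.2],
  [-0.1,1,-0.7,0,0.2],
  [-0.1,1,-0.7,0,0.2],
  [-0.1,1,-0.7,0,0.2],
])

```text
time: 43.55
tool_pos: [0.4415, -0.0448, 0.1576]
tool_rot: [3.139, 0.001, 1.524]
contact_force: [0.1, -0.6, 0.7]
opening: 0.055
grip_force: 0.0
```

```bash
python3 - <<'E'
from crate import *
crate()
a=cv2.imread("pics/top_cr.png")
c=cal("wrist");w=cams.read_camera("wrist")
h=cv2.cvtColor(w,cv2.COLOR_BGR2HSV);m=((w[...,2]>170)&(h[...,1]>60)&(h[...,1]<150)).astype(np.uint8);m=cv2.morphologyEx(m,cv2.MORPH_OPEN,np.ones((5,5)))
for r in range(50,250,20):
    x=np.nonzero(m[r])[0]; x=x[(x>200)&(x<450)]
    if len(x)>5: print(r,x[0],x[-1],onz("w",(x[0],r),.03,c)[:2],onz("w",(x[-1],r),.03,c)[:2])
cv2.imwrite("pics/e2.png",np.hstack([cv2.resize(a[140:275,400:530],(300,312),interpolation=2),cv2.resize(w,(500,312))]))
E
```

```text
[ 0.4415 -0.0448  0.1576] [3.1394 0.0009 1.5245] 0.05498801770055728 0.0
top centre [ 0.4989 -0.4579] yaw 0.08369406756910858 0.23097619217473153 0.30760917161529683
scene centre [ 0.5352 -0.4596] yaw 0.2011795957134876 0.3886546732397721 0.257382697540882
50 296 335 [0.425  0.0794] [0.457  0.0779]
70 297 335 [0.4247 0.0641] [0.4565 0.0627]
90 201 335 [0.342  0.0523] [0.4559 0.0469]
110 201 335 [0.3393 0.036 ] [0.4554 0.0305]
130 203 335 [0.3383 0.0191] [0.4548 0.0136]
150 201 336 [0.3337 0.0017] [ 0.4551 -0.0041]
170 201 336 [ 0.3307 -0.0165] [ 0.4545 -0.0224]
190 201 336 [ 0.3276 -0.0354] [ 0.4539 -0.0414]
210 201 336 [ 0.3243 -0.0551] [ 0.4532 -0.0612]
230 201 213 [ 0.321  -0.0756] [ 0.3327 -0.0762]
```

View pics/e2.png

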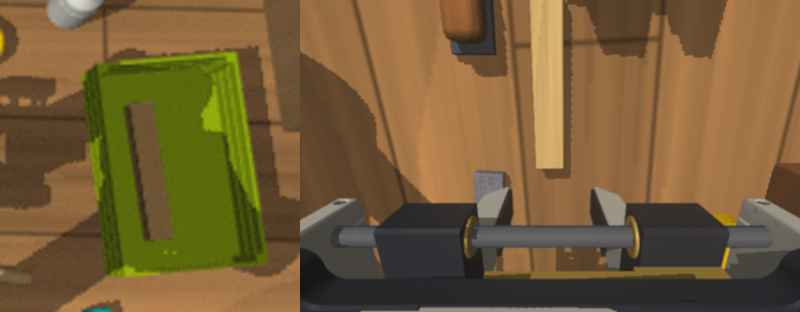

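That picture took me to 15 viewed, one over the limit of 14, so from here I'll work from numbers only. The first leftover lies flat in the crate. The last narrow is centred at about (0.439, 0.036).

jog_arm([
  [-0.03,0.5,0,0,0.2],
  [-0.03,1,-0.4,0,0.2],
  [-0.03,1,-0.9,0,0.2],
  [-0.03,1,-0.9,0,0.2],
])

```text
time: 44.1
tool_pos: [0.4353, 0.0366, 0.0817]
tool_rot: [-3.134, -0.0, 1.526]
contact_force: [-0.3, 0.0, 0.7]
opening: 0.0553
grip_force: 0.0
```

jog_arm([
  [0,0,-0.5,0,0.2],
  [0,0,-0.8,0,0.2],
  [0,0,-0.94,0,0.2],
  [0,0,-0.94,0,0.2],
  [0,0,-0.94,0,-1],
  [0,0,-0.94,0,-1],
  [0,0,-0.94,0,-1],
  [0,0,-0.94,0,-1],
  [0,0,-0.94,0,-1],
])

```text
time: 45.0
tool_pos: [0.4393, 0.0359, 0.0107]
tool_rot: [3.138, 0.001, 1.526]
contact_force: [0.3, -1.8, 6.4]
opening: 0.0337
grip_force: 40.0
```

jog_arm([
  [0,0,0.4,0,-1],
  [0,0,0.9,0,-1],
  [0,0,1,0,-1],
  [0,0,1,0,-1],
])

```text
time: 45.4
tool_pos: [0.4389, 0.0362, 0.0909]
tool_rot: [3.138, 0.0, 1.525]
contact_force: [-0.8, -0.9, -1.2]
opening: 0.0339
grip_force: 39.9
```

jog_arm([
  [0.2,-0.2,0.6,-0.1,-1],
  [0.4,-0.4,1,-0.2,-1],
  [0.5,-0.8,1,-0.3,-1],
  [0.5,-1,1,-0.4,-1],
  [0.5,-1,1,-0.5,-1],
  [0.5,-1,1,-0.6,-1],
  [0.5,-1,1,-0.7,-1],
  [0.5,-1,1,-0.8,-1],
  [0.5,-1,1,-0.9,-1],
  [0.5,-1,1,-0.91,-1],
  [0.5,-1,1,-0.91,-1],
])

```text
time: 46.5
tool_pos: [0.4772, -0.0436, 0.1678]
tool_rot: [-3.141, 0.003, 0.095]
contact_force: [-0.9, -0.3, -1.0]
opening: 0.0339
grip_force: 39.9
```

```bash
python3 - <<'E'
from look import *
t=cv2.imread("pics/top_cr.png"); h=cv2.cvtColor(t,cv2.COLOR_BGR2HSV)
# block in crate: non-green blob inside the crate outline
g=cv2.inRange(h,(28,100,40),(48,255,255)); g[:,530:]=0
k=max(cv2.findContours(g,0,2)[0],key=cv2.contourArea); f=np.zeros_like(g); cv2.drawContours(f,[k],-1,255,-1)
m=cv2.morphologyEx(cv2.bitwise_and(f,cv2.bitwise_not(g)),cv2.MORPH_OPEN,np.ones((3,3)))
for c in cv2.findContours(m,0,2)[0]:
    if cv2.contourArea(c)>100:
        r=cv2.minAreaRect(c); e=[onz("top",p,.035)[:2] for p in cv2.boxPoints(r)]; print(r,onz("top",r[0],.035),np.linalg.norm(e[1]-e[0]),np.linalg.norm(e[2]-e[1]),np.array(e).tolist())
r=cv2.minAreaRect(k);print([onz("top",p,.08)[:2].tolist() for p in cv2.boxPoints(r)])
o=readout.observe();print(o["tool_pos"],o["tool_rot"],o["opening"])
E
```

```text
((464.03753662109375, 213.49423217773438), (60.13862228393555, 12.696776390075684), 81.25383758544922) [ 0.4957 -0.439   0.035 ] 0.043142747278620025 0.2000785829335249 [[0.5921247425542135, -0.4052406108527003], [0.5997850970923251, -0.4476978318062355], [0.4012044084996312, -0.4721344736937564], [0.39389364591608966, -0.4305490477128433]]
[[0.6373419244888515, -0.32925339274651805], [0.6723876788776062, -0.5588476670170824], [0.36548831133921306, -0.5833250311464631], [0.3329934660873318, -0.3612667682787945]]
[ 0.4772 -0.0436  0.1678] [-3.1406  0.0031  0.0949] 0.03386111803073893
```

The last piece will go on top of the first leftover, with plenty of clearance from walls and the cardboard box.

jog_arm([
  [0.1,-0.5,0.2,0.01,-1],
  [0.1,-1,0.2,0.01,-1],
  [0.1,-1,0.2,0.01,-1],
])

```text
time: 46.8
tool_pos: [0.4862, -0.1275, 0.1847]
tool_rot: [3.14, 0.001, 0.11]
contact_force: [0.3, 0.7, -1.5]
opening: 0.0338
grip_force: 39.9
```

jog_arm([
  [0.1,-0.5,0,0,-1],
  [0.1,-1,0,0,-1],
  [0.1,-1,0,0,-1],
])

```text
time: 47.1
tool_pos: [0.4938, -0.2072, 0.1841]
tool_rot: [3.141, 0.001, 0.11]
contact_force: [0.9, 0.4, -0.4]
opening: 0.0337
grip_force: 39.9
```

jog_arm([
  [0.04,-0.5,0,0,-1],
  [0.04,-1,0,0,-1],
  [0.04,-1,0,0,-1],
])

```text
time: 47.4
tool_pos: [0.4968, -0.2868, 0.1841]
tool_rot: [3.141, 0.001, 0.11]
contact_force: [0.1, 0.2, -0.9]
opening: 0.0339
grip_force: 39.9
```

jog_arm([
  [0,-0.5,0,0,-1],
  [0,-1,0,0,-1],
  [0,-1,0,0,-1],
])

```text
time: 47.7
tool_pos: [0.4967, -0.3664, 0.184]
tool_rot: [3.141, 0.001, 0.109]
contact_force: [-0.1, -0.4, -1.0]
opening: 0.0338
grip_force: 39.9
```

jog_arm([
  [0,-0.5,0,0,-1],
  [0,-1,0,0,-1],
  [0,-1,0,0,-1],
  [0,-1,-0.4,0,-1],
  [0,-1,-0.7,0,-1],
  [0,-1,-0.7,0,-1],
  [0,-1,-0.7,0,-1],
])

```text
time: 48.4
tool_pos: [0.4977, -0.4421, 0.1295]
tool_rot: [-3.14, 0.001, 0.113]
contact_force: [0.9, -0.6, 0.3]
opening: 0.034
grip_force: 39.9
```

jog_arm([
  [-0.01,-0.02,-0.4,0,-1],
  [-0.01,-0.02,-0.7,0,-1],
  [-0.01,-0.02,-0.85,0,-1],
  [-0.01,-0.02,-0.93,0,-1],
  [-0.01,-0.02,-1,0,-1],
  [-0.01,-0.02,-1,0,-1],
])

```text
time: 49.0
tool_pos: [0.4968, -0.4455, 0.0501]
tool_rot: [3.141, -0.0, 0.111]
contact_force: [0.4, -0.3, -1.5]
opening: 0.0337
grip_force: 39.9
```

jog_arm([
  [0,0,-0.02,0,-1],
  [0,0,-0.02,0,0],
  [0,0,-0.02,0,0],
  [0,0,-0.02,0,0],
  [0,0,0.4,0,0],
  [0,0,1,0,0.2],
  [0,0,1,0,0.2],
])

```text
time: 49.7
tool_pos: [0.4991, -0.4482, 0.1374]
tool_rot: [3.131, -0.008, 0.111]
contact_force: [0.6, -1.0, 1.4]
opening: 0.0539
grip_force: 0.0
```

jog_arm([
  [-0.5,0.5,0.9,0,0.2],
  [-1,1,1,0,0.2],
  [-1,1,1,0,0.2],
  [-1,1,1,0,0.2],
])

```text
time: 50.1
tool_pos: [0.4149, -0.3634, 0.2128]
tool_rot: [3.139, -0.002, 0.112]
contact_force: [-0.4, -0.2, -0.2]
opening: 0.0548
grip_force: 0.0
```

jog_arm([
  [0,0.5,0,0,0.2],
  [0,1,0,0,0.2],
  [0,1,0,0,0.2],
  [0,1,0,0,0.2],
])

```text
time: 50.5
tool_pos: [0.417, -0.2854, 0.2097]
tool_rot: [3.14, -0.001, 0.113]
contact_force: [0.1, -0.5, -0.3]
opening: 0.055
grip_force: 0.0
```

jog_arm([
  [0,0.5,0,0,0.2],
  [0,1,0,0,0.2],
  [0,1,0,0,0.2],
  [0,1,0,0,0.2],
])

```text
time: 50.9
tool_pos: [0.4171, -0.2062, 0.2097]
tool_rot: [3.14, -0.001, 0.112]
contact_force: [0.5, -0.3, 0.1]
opening: 0.0549
grip_force: 0.0
```

```bash
python3 - <<'E'
from crate import *
from dial import dial
crate()
s=cv2.imread("pics/scene_cr.png");t=cv2.imread("pics/top_cr.png")
dial("scene",s,None,(385,250,450,305)); 
rects("scene",s,(385,175,455,240),.165); rects("top",t,(190,140,265,235),.165)
print("left on bench:"); rects("top",t,(285,178,430,245),.03); rects("scene",s,(208,185,365,248),.03)
h=cv2.cvtColor(t,cv2.COLOR_BGR2HSV); g=cv2.inRange(h,(28,100,40),(48,255,255)); g[:,530:]=0
k=max(cv2.findContours(g,0,2)[0],key=cv2.contourArea); f=np.zeros_like(g); cv2.drawContours(f,[k],-1,255,-1)
m=cv2.morphologyEx(cv2.bitwise_and(f,cv2.bitwise_not(g)),cv2.MORPH_OPEN,np.ones((3,3)))
for c in cv2.findContours(m,0,2)[0]:
    if cv2.contourArea(c)>60: r=cv2.minAreaRect(c); print("in crate",r,onz("top",r[0],.065))
# changes on the bench versus the start (bystanders)
for n,a in(("top",t),("scene",s)):
    d=cv2.absdiff(a,cv2.imread(f"pics/{n}0.png")).max(2)>45; d=cv2.morphologyEx(d.astype(np.uint8),cv2.MORPH_OPEN,np.ones((3,3)))
    print(n,[cv2.boundingRect(c) for c in cv2.findContours(d,0,2)[0] if cv2.contourArea(c)>25])
E
```

```text
[ 0.4171 -0.2062  0.2097] [ 3.1403 -0.0005  0.112 ] 0.05489177252316137 0.0
top centre [ 0.4991 -0.4575] yaw 0.10176954874942931 0.22768519695203568 0.31164468435304216
scene centre [ 0.5352 -0.4596] yaw 0.2011795957134876 0.3886546732397721 0.257382697540882
scene tilt 0.79 axes (124.69183349609375, 124.80008697509766) green 2.5850814147740113 2.720087813187436 2.872063648668483 needle 2.9838508933141057 13 -> g by band 763.8195903982146
scene dark px [412.6 189.9] at [0.4892 0.3165] size [0.05  0.165] yaw -0.124
scene pale px [414.  213.9] at [0.5759 0.3133] size [0.036 0.167] yaw -0.132
scene pale px [432.5 181.5] at [0.4557 0.3781] size [0.128 0.051] yaw 0.025
top dark px [233.1 207. ] at [0.4818 0.3012] size [0.054 0.194] yaw -0.099
top pale px [234.9 176.8] at [0.5741 0.3007] size [0.03  0.184] yaw -0.138
left on bench:
scene dark px [345. 231.] at [0.5476 0.1239] size [0.12  0.119] yaw 0.025
scene dark px [221. 191.] at [ 0.4005 -0.2811] size [0.086 0.05 ] yaw 0.025
scene pale px [291.  245.5] at [ 0.6043 -0.0387] size [0.229 0.011] yaw 0.026
scene pale px [304.5 190.5] at [ 0
[... 627 characters left out ...]
4, 32, 21), (266, 193, 7, 12), (311, 189, 65, 15), (275, 189, 12, 15), (309, 183, 30, 5), (278, 175, 12, 10), (298, 168, 19, 14), (497, 161, 36, 31), (357, 159, 135, 102), (486, 157, 15, 6), (194, 156, 76, 68), (262, 154, 19, 10)]
scene [(363, 267, 24, 12), (108, 265, 64, 9), (351, 261, 11, 5), (323, 249, 21, 14), (352, 247, 15, 10), (422, 245, 9, 5), (408, 236, 39, 10), (355, 228, 19, 15), (213, 222, 66, 11), (332, 215, 19, 12), (321, 193, 28, 8), (370, 178, 80, 58), (53, 166, 124, 105), (267, 133, 62, 47), (262, 110, 15, 5), (282, 66, 8, 9), (245, 47, 13, 14), (115, 45, 65, 57), (136, 43, 214, 221), (215, 32, 11, 14), (306, 0, 74, 129), (282, 0, 33, 62), (224, 0, 52, 49), (109, 0, 44, 12)]
```

jog_arm([
  [0,0.5,0,0,0.2],
  [0,1,0,0,0.2],
  [0,1,0,0,0.2],
])

```text
time: 51.3
tool_pos: [0.4163, -0.1234, 0.2094]
tool_rot: [-3.14, 0.0, 0.113]
contact_force: [0.4, -0.4, 1.7]
opening: 0.0551
grip_force: 0.0
```

jog_arm([
  [0,0.5,0,0,0.2],
  [0,1,0,0,0.2],
  [0,1,0,0,0.2],
  [0,1,0,0,0.2],
])

```text
time: 51.7
tool_pos: [0.4172, -0.0462, 0.2096]
tool_rot: [3.141, -0.001, 0.112]
contact_force: [0.5, -0.1, -0.4]
opening: 0.0548
grip_force: 0.0
```

```bash
python3 - <<'E'
from look import *
P={}
for n,(x0,y0,x1,y1) in{"top":(440,172,485,250),"scene":(138,178,198,246)}.items():
    t=cams.read_camera(n); h=cv2.cvtColor(t,cv2.COLOR_BGR2HSV); m=np.zeros(h.shape[:2],np.uint8)
    m[y0:y1,x0:x1]=((h[...,0]<26)&(h[...,1]>40))[y0:y1,x0:x1]; m=cv2.morphologyEx(m,cv2.MORPH_OPEN,np.ones((3,3)))
    for c in cv2.findContours(m,0,2)[0]:
        if cv2.contourArea(c)>60:
            r=cv2.minAreaRect(c); e=[onz(n,p,.065)[:2] for p in cv2.boxPoints(r)]
            print(n,np.round(r[0],1),np.round(r[1],1),onz(n,r[0],.065)[:2],"size at z=.065",np.linalg.norm(e[1]-e[0]),np.linalg.norm(e[2]-e[1]));P[n]=r[0]
print(tri(ray("top",P["top"]),ray("scene",P["scene"])))
print(readout.observe()["tool_pos"])
E
```

```text
top [466.1 213.7] [61.  16.4] [ 0.4914 -0.4351] size at z=.065 0.05458478436448771 0.19838693160628312
scene [164.3 212.5] [16.8 61.8] [ 0.5168 -0.4331] size at z=.065 0.23699285476250426 0.0558870095936361
scene [193.  211.5] [67.  8.] [ 0.5108 -0.3454] size at z=.065 0.026009325944685392 0.2594378912934823
(array([ 0.4918, -0.3939,  0.0542]), np.float64(0.08475878391144588))
[ 0.417  -0.0469  0.2095]
```

```bash
python3 -c "
from cell import ticket
print(ticket.hand_in())"
```

```text
the job is handed in; nothing more can be done
None
```

The support arm was pulled out and locked on the empty pan. The bundle of 3 wide and 1 narrow offcuts rests at about 745 g in the green band, the 2 leftover narrow offcuts are stacked in the lime-green crate, and the job is handed in; I viewed 15 pictures, one over the limit of 14.

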